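Record scrap boards under the microscope, then bin them

ROBOT

A 6-joint arm with a two-finger parallel gripper is mounted at the origin on the work surface. World frame = base frame: x ahead of the robot, y to its left, z up, the work surface at z = 0. Lengths are in m, angles in degrees, forces in N, time in s.
With the tool pointing down it reaches from about 0.375 to 0.9 m from the base axis. Payload 3.1 kg.
Tool frame: the origin (TCP) lies midway between the tips of the shut fingers; the grasp point (between the pads) lies 19 mm behind it; x points along the fingers, z is the direction in which the jaws open and shut, and the axes are right-handed (so a half turn about x gives the same grasp; the last joint's range is limited). The gripper opens to 87 mm and grips with 3 to 60 N. Pads are 19 mm wide; open, the fingers measure 117 mm over their backs; the gripper's body (75 mm by 190 mm) begins 51 mm behind the grasp point.
Start: joints at [-78.753, 30.224, 82.088, -0, 67.689, -10.227], TCP at [0.229, -0.582, 0.223] pointing down, gripper open.
Joint ranges: [-176.69, 176.69], [-43.24, 126.21], [12.49, 139.97], [-82, 262], [0, 151.66], [-163.58, 163.58]. Speed limits (degrees/s): [159.86, 159.86, 180, 180, 180, 180].

INTERFACE

Orientations are given as a 3x3 rotation matrix whose columns are the frame's x, y, z axes.
In Python, from rig import * gives the robot as it stands.
- The arm moves only by the tool play_rows, never from a script. Its argument "rows" is a list that holds one entry, the list of rows, each a list of 7 numbers: the shift along the tool's x, y, z in m, then the turn, a rotation vector about the tool's x, y, z in degrees, then the finger opening in m, from 0 to 0.087. A call has 1 to 12 rows; each row is the pose to reach, as a shift and turn from the pose commanded when the call began, along the tool's axes at that moment; what a row does not reach only later rows make up. A row lasts 1/10 s, in which the tool goes at most 50 mm and 8.59 degrees, less where a joint would pass 70% of its speed; a pose out of reach is approached as far as the arm can. A call with a gripper value outside its range is refused whole. The fingers move at their own pace and stop on an object; the grip force is fixed at half the most. Time passes only in rows, so rows that repeat a pose let the fingers close. It gives the time, the measured TCP pose, the force and the opening at its end, in the units of the state.
- read_state(): the state, without advancing time (a new reading comes with each control period).
- capture(name): name is "side" or "top" or "wrist"; returns a dict with "pixels" (400x640x3 uint8, red, green, blue), "intrinsics" (3x3 intrinsics, pixels), "k1" (the pictures are not rectified: a ray, as slopes to the right and down, at radius r is drawn at 1 + k1 r^2 times it, then the intrinsics apply), "rvec" (rotation vector, rad) and "tvec" (3), from world to camera coordinates, as OpenCV has them. Camera axes: x right, y down, z forward; pixel columns grow to the right and rows downward; lengths in m; the calibration is good to about 2 mm. A picture is of the moment at which its call begins. There is no depth.
- hand_in(): hands the job in, once; it reports no verdict.
Trained networks look in the newest picture that a camera, given by its name, has taken for a name from the list of things; names that differ only in an ending like _2 or _b are one class to them, and where a whole thing is asked for, a point or a joint stands for the part that bears it (a point fixed in the world has none). Each returns a list of dicts, best first, with "p" (0 to 1); they miss things now and then, are a little off and sometimes report something else, mostly with a low value. They report only what shows in the picture. A call takes as long as a camera call. They do not tell look-alikes from the thing itself.
- trace(camera, target): "mask" (400x640 bool, what is visible of it) and "at" ([column, row] in pixels, amid what is visible of it).
The state is a dict: "time_s": time; "joint_positions": joint angles; "qvel": joint speeds; "tau": joint torques, N m; "position": TCP position; "tcp_rot": TCP orientation; "force": force on the tool from outside, world axes, zero at the start; "moment": the same for the moment, N m; "opening": opening from 0.0 (shut) to 1.0 (fully open).
Only numpy, scipy, OpenCV 4.12 (cv2) and the standard library are available. Lean on these libraries where they do the work, as an engineer would, in place of code of your own. Each camera call takes 0.05 s, during which the arm holds its last target.

TASK

Two or three scrap circuit boards lie on the blue mat: pull the grey tray out from under the microscope by its black fin until it is well clear of the light panel, lay all the boards flat in it side by side (none on another or on a lip) and slide the tray all the way in along its rails to the back stop, leaving it there for two seconds for the record picture. Then slide the tray well out again, drop every board into the wire basket, and slide the empty tray all the way back in. Do not knock the microscope, and leave the flux jar, tweezers and cleaner bottle where they are.

Things in the scene. Friction and masses are not known exactly. Their poses are not given: they have to be found in the camera images.
- stand: Fixed stand: plate 360 (x) x 300 (y) x 8 mm, origin at centre of underside; the tray slides in along +x, away from the robot. Side rails 8 mm high on the plate, inner faces at y = +-137 mm; back stop 22 mm high, its face at x = 165 mm. Tray origin in this frame: x = 86, y = 0, z = 8 mm when fully in against the stop; x = -45 mm or less when well out (-65 is convenient).
- scope: Microscope fixed on the stand, same origin and axes. White light panel overhangs at x = 55 to 135, y = +-110, z = 87 to 107 mm; above it a tube 48 mm across at x = 95 mm and a screen 170 mm wide (y) at x = 90 to 140, z = 180 to 285 mm; column at x = 205 mm. Do not knock it.
- tray: Loose grey tray between the stand's rails, 0.35 kg; origin under the centre of its loading area, axes as the stand's. Loading area 150 (x) x 256 (y) mm inside, floor top at z = 4 mm, lips 4 mm thick with tops at z = 8 mm; outside 158 x 264 mm. The floor runs on to x = -122 mm as a tongue that carries the fin.
- tray_fin (a point): Point on the tray's black upright fin, 4 mm below its top, at tray x = -101 mm, y = 0, z = 45 mm. The fin is 36 mm long (tray x), 12 mm thick (tray y: grip it across this) and stands from z = 4 to 49 mm of the tray frame.
- mat: Blue work mat 360 (x) x 240 (y) x 3 mm, fixed; origin at the centre of its underside. It lies left or right of the stand, the basket on the other side.
- basket: Wire basket for scrap, fixed, open on top, 240 (x) x 220 (y) x 90 mm high outside, walls 6 mm, floor 4 mm; origin at the centre of its underside.
- board1: Scrap circuit board in a dark steel frame, 120 (x) x 36 (y) x 12 mm, about 50 g; origin at its centre (6 mm above what it lies on). It may be absent.
- board2: Scrap circuit board in a dark steel frame, 120 (x) x 36 (y) x 12 mm, about 50 g; origin at its centre (6 mm above what it lies on). It may be absent.
- board3: Scrap circuit board in a dark steel frame, 120 (x) x 36 (y) x 12 mm, about 50 g; origin at its centre (6 mm above what it lies on). It may be absent.
- board4: Scrap circuit board in a dark steel frame, 120 (x) x 36 (y) x 12 mm, about 50 g; origin at its centre (6 mm above what it lies on). It may be absent.
- flux_jar: Leave alone: white flux jar with black lid, 40 mm across, 40 mm high, on the far end of the mat; origin at the centre of its underside.
- tweezers: Leave alone: tweezers, 120 mm long, lying across the near end of the mat; origin at the centre of its underside.
- cleaner: Leave alone: white cleaner bottle, 48 mm across, 100 mm high, beyond the basket; origin at the centre of its underside.
Things that resemble listed ones, but are neither listed nor needed, are in the scene too. What is shaped like the board4 but orange is not meant.

How it is judged (in metres and radians):
On the way, in this order (a step that is already met when the one before it is completed fails the run):
1. the tray is pulled out and every board lies flat in it (x of tray in the frame of stand below -0.045 m and z of tray in the frame of stand between 0.004 and 0.012 m and y of tray in the frame of stand between -0.01 and 0.01 m and x of board1 in the frame of tray between -0.075 and 0.075 m and y of board1 in the frame of tray between -0.128 and 0.128 m and z of board1 in the frame of tray between 0.005 and 0.0145 m and angle between the z axis of each of board1, board2, board3, board4 and the z axis of tray, either way round below 0.12 rad and x of board2 in the frame of tray between -0.075 and 0.075 m and y of board2 in the frame of tray between -0.128 and 0.128 m and z of board2 in the frame of tray between 0.005 and 0.0145 m and x of board3 in the frame of tray between -0.075 and 0.075 m and y of board3 in the frame of tray between -0.128 and 0.128 m and z of board3 in the frame of tray between 0.005 and 0.0145 m and x of board4 in the frame of tray between -0.075 and 0.075 m and y of board4 in the frame of tray between -0.128 and 0.128 m and z of board4 in the frame of tray between 0.005 and 0.0145 m), for 0.2 s.
2. the tray is fully in, with every board flat in it, for 1.5 s (x of tray in the frame of stand above 0.074 m and z of tray in the frame of stand between 0.004 and 0.012 m and y of tray in the frame of stand between -0.01 and 0.01 m and x of board1 in the frame of tray between -0.075 and 0.075 m and y of board1 in the frame of tray between -0.128 and 0.128 m and z of board1 in the frame of tray between 0.005 and 0.0145 m and angle between the z axis of each of board1, board2, board3, board4 and the z axis of tray, either way round below 0.12 rad and x of board2 in the frame of tray between -0.075 and 0.075 m and y of board2 in the frame of tray between -0.128 and 0.128 m and z of board2 in the frame of tray between 0.005 and 0.0145 m and x of board3 in the frame of tray between -0.075 and 0.075 m and y of board3 in the frame of tray between -0.128 and 0.128 m and z of board3 in the frame of tray between 0.005 and 0.0145 m and x of board4 in the frame of tray between -0.075 and 0.075 m and y of board4 in the frame of tray between -0.128 and 0.128 m and z of board4 in the frame of tray between 0.005 and 0.0145 m), for 1.5 s.
3. the tray is pulled out again (x of tray in the frame of stand below -0.045 m and z of tray in the frame of stand between 0.004 and 0.012 m and y of tray in the frame of stand between -0.01 and 0.01 m), for 0.1 s.
At the end, for the whole second after the job is handed in: every board lies at rest inside the wire basket, below its rim, and the empty tray lies flat on the stand between its rails within 12 mm of the back stop (x of board1 in the frame of basket between -0.115 and 0.115 m and y of board1 in the frame of basket between -0.105 and 0.105 m and z of board1 in the frame of basket between 0 and 0.085 m and linear speed of each of board1, board2, board3, board4 below 0.05 m/s and x of board2 in the frame of basket between -0.115 and 0.115 m and y of board2 in the frame of basket between -0.105 and 0.105 m and z of board2 in the frame of basket between 0 and 0.085 m and x of board3 in the frame of basket between -0.115 and 0.115 m and y of board3 in the frame of basket between -0.105 and 0.105 m and z of board3 in the frame of basket between 0 and 0.085 m and x of board4 in the frame of basket between -0.115 and 0.115 m and y of board4 in the frame of basket between -0.105 and 0.105 m and z of board4 in the frame of basket between 0 and 0.085 m and x of tray in the frame of stand above 0.074 m and z of tray in the frame of stand between 0.004 and 0.012 m and y of tray in the frame of stand between -0.01 and 0.01 m and linear speed of tray below 0.02 m/s); the robot touches nothing.
It fails at once if the microscope is knocked (more than 12 N) (contact force between scope and anything else above 12 N).
It fails at once if the flux jar, tweezers or cleaner bottle is pushed more than 50 mm away (distance of any of flux_jar, tweezers, cleaner from where it was at the start of the episode above 0.05 m).
Of board1, board2, board3, board4 only 2 to 3 are there at a start; the rules pass over those that are not, and their reading is None.
At some moment in a run one of board1, board2, board3, board4 may be knocked a few centimetres aside while the robot is not near it.
Once in a run the grip may slacken for a moment while it holds something.
It also fails if it takes over 208 s, if anything falls off the work surface, if the arm or the gripper's body presses on something with over 40 N, if the wrist force passes 120 N, or if a joint passes its speed limit or range.

## Working session

There is one attempt and no reset: what is moved stays moved. The work goes in short steps, Python scripts to look and compute and a tool call to move; the robot and the scene stay as the last step left them, time stands still between calls to the robot, and variables do not carry over. Pictures are saved under pics/ and viewed, and the job is handed in when it is done.

Besides the shell and the picture viewer there is one more tool, called after "Call:" by a JSON object that holds its "fn" and its "kwargs", one argument or row to a line. play_rows: Moves the arm, as the interface text tells. Its arguments: {"type":"object","properties":{"rows":{"type":"array"}},"required":["rows"]}

```bash
ls; mkdir -p pics; cat > h.py <<'E'
from rig import *
import numpy as np, cv2, json
def snap(n,f=None):
    c=capture(n)
    if f: cv2.imwrite('pics/'+f+'.png',c['pixels'][:,:,::-1])
    return c
def ray(c,px):
    K=np.array(c['intrinsics'],float);u=(np.array(px,float)-K[[0,1],2])/K[[0,1],[0,1]]
    k=c['k1'];v=u.copy()
    for _ in range(20): v=u/(1+k*(v@v))
    R=cv2.Rodrigues(np.array(c['rvec'],float))[0];t=np.array(c['tvec'],float).ravel()
    return -R.T@t, R.T@np.array([v[0],v[1],1])
def atz(c,px,z):
    o,d=ray(c,px);return o+d*(z-o[2])/d[2]
def proj(c,P):
    R=cv2.Rodrigues(np.array(c['rvec'],float))[0];t=np.array(c['tvec'],float).ravel()
    q=R@np.array(P,float)+t;v=q[:2]/q[2];v=v*(1+c['k1']*(v@v));K=np.array(c['intrinsics'],float)
    return v*K[[0,1],[0,1]]+K[[0,1],2]
def maskrect(c,m,z):
    # min-area rect of mask at world height z -> centre, sizes, yaw of long side deg
    cs,_=cv2.findContours(m.astype(np.uint8),cv2.RETR_EXTERNAL,cv2.CHAIN_APPROX_NONE)
    k=max(cs,key=cv2.contourArea)[:,0,:]
    P=np.array([atz(c,p,z)[:2] for p in k]).astype(np.float32)*1000
    (cx,cy),(w,h),a=cv2.minAreaRect(P)
    if w<h: w,h,a=h,w,a+90
    return [round(v,1) for v in (cx,cy,w,h,(a+90)%180-90)]
E
python3 - <<'E'
from h import *
np.set_printoptions(precision=4,suppress=True)
s=read_state();print({k:np.round(s[k],4).tolist() for k in s})
for n in('top','side','wrist'):
    c=snap(n,n+'0');print(n,c['k1'],ray(c,(320,200)))
E
```

```text
pics
{'time_s': 0.0, 'joint_positions': [-78.7526, 30.2769, 82.1552, -0.0, 67.6884, -10.2281], 'qvel': [-0.0132, -0.0609, -0.0936, -0.0499, -0.0132, 0.0576], 'tau': [-0.0006, -44.0053, -17.6593, 0.0631, 0.0582, -0.0002], 'position': [0.2287, -0.5809, 0.2216], 'tcp_rot': [[-0.0004, 0.9306, 0.3661], [0.0021, 0.3661, -0.9306], [-1.0, 0.0004, -0.0021]], 'force': [0.2975, -0.3589, 0.1763], 'moment': [0.0528, 0.0303, -0.0278], 'opening': 1.0}
top 0.037302839454462076 (array([ 0.3809, -0.1093,  1.4858]), array([ 0.1058, -0.0036, -0.9945]))
side 0.00457001289903187 (array([0.0612, 0.5156, 0.8263]), array([ 0.401 , -0.5793, -0.7097]))
wrist -0.06511835549089325 (array([ 0.2901, -0.5567,  0.3842]), array([-0.2198, -0.0914, -0.9713]))
```

View pics/top0.png

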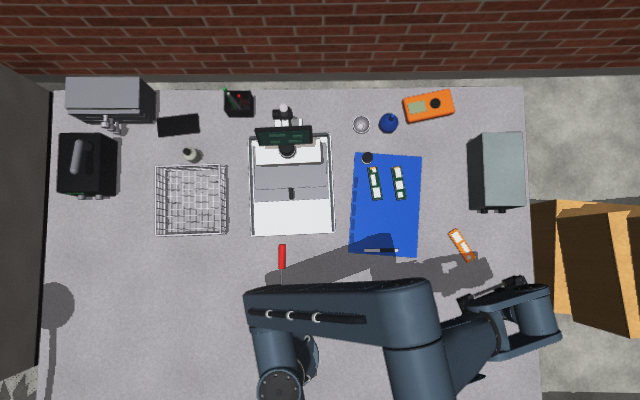

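View pics/side0.png

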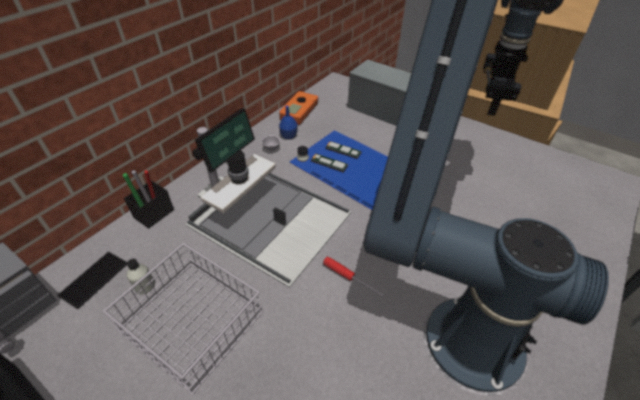

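```bash
python3 - <<'E'
from h import *
for n in('top','side'):
    c=snap(n)
    for t in('stand','tray','tray_fin','mat','basket','board1','flux_jar','tweezers','cleaner','scope'):
        for d in trace(n,t):
            z={'stand':.008,'tray':.012,'tray_fin':.057,'mat':.003,'basket':.09,'board1':.015,'flux_jar':.04,'cleaner':.1}.get(t,.005)
            print(n,t,round(d['p'],2),np.round(d['at']),int(d['mask'].sum()),maskrect(c,d['mask'],z) if d['mask'].sum()>20 else '')
E
```

```text
top stand 0.86 [282. 161.] 6169 [648.7, -11.2, 464.6, 298.8, 0.8]
top stand 0.68 [293. 182.] 2875 [639.1, -10.2, 267.8, 201.0, -87.9]
top tray 0.65 [291. 182.] 2918 [638.3, -10.9, 269.7, 201.6, -88.3]
top tray_fin 0.98 [292. 180.] 2712 [623.0, -12.4, 260.2, 185.1, -84.1]
top mat 0.68 [387. 211.] 5835 [522.9, -344.3, 359.1, 238.9, -4.8]
top basket 0.86 [201. 195.] 1104 [628.5, 288.1, 241.6, 111.8, 59.5]
top board1 0.78 [372. 186.] 344 [595.2, -308.4, 118.9, 37.7, 5.2]
top board1 0.7 [400. 183.] 311 [595.3, -392.1, 116.6, 34.0, 8.8]
top board1 0.67 [462. 247.] 366 [377.8, -601.6, 117.1, 38.6, 33.0]
top flux_jar 0.31 [383. 248.] 113 [364.6, -321.6, 109.1, 13.6, 89.7]
top tweezers 0.6 [387. 249.] 132 [362.5, -326.6, 111.7, 17.4, 89.7]
top cleaner 0.59 [192. 155.] 263 [683.6, 315.2, 64.2, 54.4, 89.6]
top scope 0.62 [285. 143.] 2807 [778.4, 0.8, 239.9, 221.8, -89.2]
side stand 0.85 [240. 194.] 9323 [756.8, -64.8, 775.1, 406.2, -19.3]
side tray 0.63 [255. 217.] 4487 [641.4, -9.0, 269.6, 206.0, -89.1]
side tray_fin 0.8 [261. 215.] 4446 [611.3, 19.4, 257.0, 194.3, -89.0]
side mat 0.64 [353. 169.] 3247 [542.5, -347.5, 329.9, 241.5, -4.4]
side basket 0.83 [192. 324.] 3348 [520.0, 334.0, 275.2, 228.4, 1.8]
side board1 0.72 [331. 161.] 335 [595.9, -303.9, 123.0, 49.6, 8.8]
side board1 0.6 [341. 149.] 295 [597.0, -387.7, 120.1, 46.2, 6.9]
side flux_jar 0.74 [231. 157.] 4556 [868.4, -121.2, 498.1, 247.2, -31.2]
side flux_jar 0.57 [300. 155.] 164 [674.7, -265.9, 78.1, 35.4, -52.1]
side cleaner 0.79 [139. 276.] 571 [679.8, 343.9, 60.7, 44.8, -3.0]
side scope 0.68 [230. 160.] 4655 [904.7, -148.7, 519.4, 259.3, -31.0]
```

```bash
python3 - <<'E'
from h import *
c=snap('top')
p=c['pixels'][80:280,140:440,::-1]
cv2.imwrite('pics/z0.png',cv2.resize(p[:, 90:],None,fx=3.6,fy=3,interpolation=cv2.INTER_CUBIC)[:600,:800])
s=snap('side');p=s['pixels'][120:300,170:390,::-1]
cv2.imwrite('pics/z1.png',cv2.resize(p,None,fx=3.3,fy=3.3,interpolation=cv2.INTER_CUBIC))
E
```

```text
(no output)
```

View pics/z0.png

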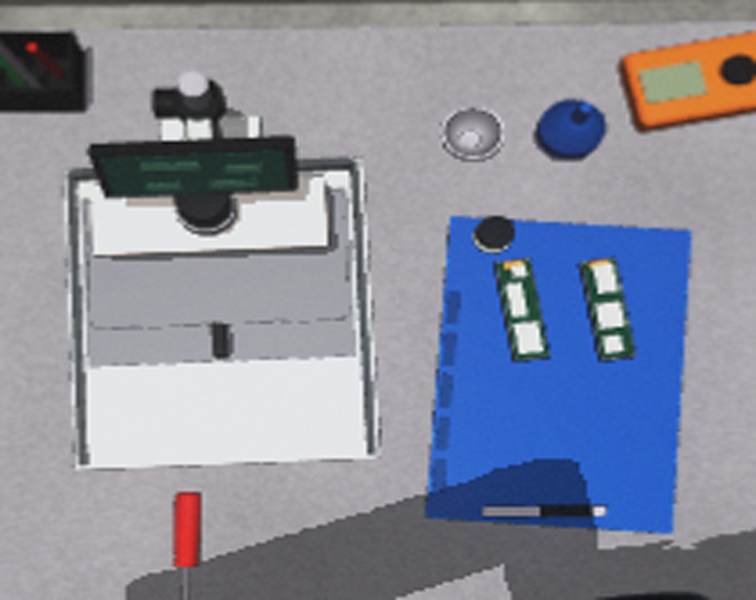

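View pics/z1.png

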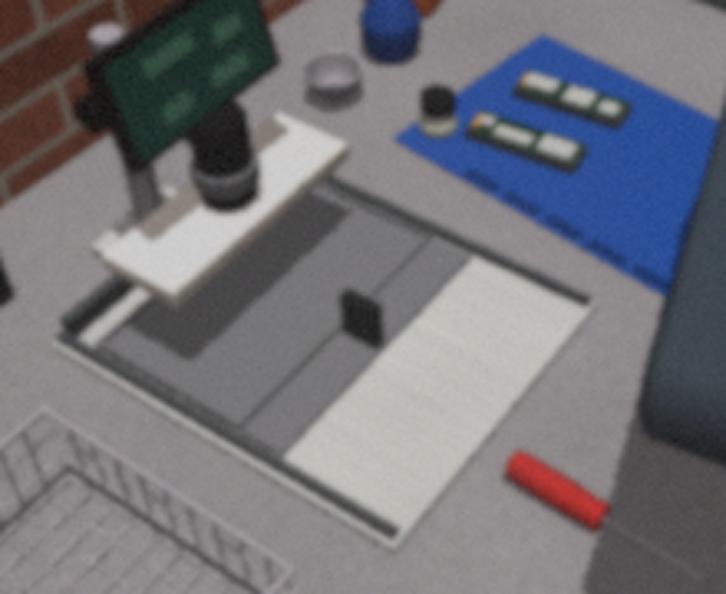

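```bash
python3 - <<'E'
from h import *
np.set_printoptions(precision=4,suppress=True)
c=snap('top')
f=lambda x,y:(230+x/3.6-.36,80+y/3-.33)
for n,z,p in [('FL',.008,(77,467)),('FR',.008,(379,455)),('BR',.016,(366,160)),('BL',.016,(66,172)),('traynl',.012,(90,366)),('traynr',.012,(354,354)),('finfar',.057,(220,323)),('finnear',.057,(223,350))]:
    print(n,atz(c,f(*p),z))
s=snap('side')
g=lambda x,y:(170+x/3.3-.35,120+y/3.3-.35)
for n,z,p in [('FL',.008,(398,545)),('FR',.008,(590,300)),('fintopfar',.057,(342,290)),('fintopnear',.057,(382,318)),('traynl',.012,(284,458)),('traynr',.012,(474,258))]:
    print('side',n,atz(s,g(*p),z))
for n in ('top','side'):
    cc=c if n=='top' else s
E
```

```text
FL [0.4152 0.1288 0.008 ]
FR [ 0.427  -0.1662  0.008 ]
BR [ 0.7774 -0.1571  0.016 ]
BL [0.7656 0.1406 0.016 ]
traynl [0.5337 0.1162 0.012 ]
traynr [ 0.5458 -0.143   0.012 ]
finfar [ 0.5775 -0.0145  0.057 ]
finnear [ 0.5464 -0.0173  0.057 ]
side FL [0.4135 0.1269 0.008 ]
side FR [ 0.4325 -0.1659  0.008 ]
side fintopfar [ 0.582  -0.0134  0.057 ]
side fintopnear [ 0.5356 -0.0085  0.057 ]
side traynl [0.5318 0.1198 0.012 ]
side traynr [ 0.5427 -0.1447  0.012 ]
```

```bash
cat >> h.py <<'E'
from scipy.spatial.transform import Rotation as Rt
S=dict(o=np.array([.600,-.0125]),yaw=2.2)
def st(x,y):
    a=np.radians(S['yaw']);return S['o']+np.array([np.cos(a)*x-np.sin(a)*y,np.sin(a)*x+np.cos(a)*y])
def Rdown(ya): # ya: angle of tool y in world
    a=np.radians(ya);y=np.array([np.cos(a),np.sin(a),0]);x=np.array([0,0,-1.]);return np.stack([x,y,np.cross(x,y)],1)
def go(*targets):
    s=read_state();R=np.array(s['tcp_rot']);p=np.array(s['position'])
    print('now t',round(s['time_s'],2),np.round(p,4),'ya',round(np.degrees(np.arctan2(R[1,1],R[0,1])),2),'open',round(s['opening'],3),'F',np.round(s['force'],1))
    for (x,y,z,ya) in targets:
        d=R.T@(np.array([x,y,z])-p);r=Rt.from_matrix(R.T@Rdown(ya)).as_rotvec(degrees=True)
        print((x,y,z,ya),'->',np.round(d,4).tolist(),np.round(r,2).tolist())
E
python3 - <<'E'
from h import *
print(st(-.038,0),st(-.166,0))
go((.45,-.03,.24,182.2))
E
```

```text
[ 0.56202801 -0.01395874] [ 0.43412236 -0.01887238]
now t 1.45 [ 0.2288 -0.5816  0.2226] ya 21.47 open 1.002 F [ 0.9 -0.9 -0.4]
(0.45, -0.03, 0.24, 182.2) -> [-0.0174, 0.4077, -0.4323] [-160.73, 0.0, 0.0]
```

Call:
{"fn": "play_rows", "kwargs": {
  "rows": [
    [[-0.018, 0.408, -0.432, -160.7, 0, 0, 0.087], [-0.018, 0.408, -0.432, -160.7, 0, 0, 0.087], [-0.018, 0.408, -0.432, -160.7, 0, 0, 0.087], [-0.018, 0.408, -0.432, -160.7, 0, 0, 0.087], [-0.018, 0.408, -0.432, -160.7, 0, 0, 0.087], [-0.018, 0.408, -0.432, -160.7, 0, 0, 0.087], [-0.018, 0.408, -0.432, -160.7, 0, 0, 0.087], [-0.018, 0.408, -0.432, -160.7, 0, 0, 0.087], [-0.018, 0.408, -0.432, -160.7, 0, 0, 0.087], [-0.018, 0.408, -0.432, -160.7, 0, 0, 0.087], [-0.018, 0.408, -0.432, -160.7, 0, 0, 0.087], [-0.018, 0.408, -0.432, -160.7, 0, 0, 0.087]]
  ]
}}

```text
time_s: 2.65
position: [0.451, -0.0279, 0.241]
tcp_rot: [[0.001, -0.574, 0.819], [-0.0, 0.819, 0.574], [-1.0, -0.001, 0.001]]
force: [0.6, -0.1, -1.0]
opening: 0.997
```

```bash
python3 - <<'E'
from h import *
go((.45,-.03,.24,182.2))
E
```

```text
now t 2.65 [ 0.451  -0.0279  0.241 ] ya 125.0 open 0.997 F [ 0.6 -0.1 -1. ]
(0.45, -0.03, 0.24, 182.2) -> [0.001, -0.0011, -0.002] [-57.2, 0.02, 0.06]
```

Call:
{"fn": "play_rows", "kwargs": {
  "rows": [
    [[0, 0, 0, -57.2, 0, 0, 0.087], [0, 0, 0, -57.2, 0, 0, 0.087], [0, 0, 0, -57.2, 0, 0, 0.087], [0, 0, 0, -57.2, 0, 0, 0.087], [0, 0, 0, -57.2, 0, 0, 0.087], [0, 0, 0, -57.2, 0, 0, 0.087], [0, 0, 0, -57.2, 0, 0, 0.087], [0, 0, 0, -57.2, 0, 0, 0.087]]
  ]
}}

```text
time_s: 3.45
position: [0.4504, -0.0302, 0.2407]
tcp_rot: [[0.0, -1.0, -0.031], [-0.0, -0.031, 1.0], [-1.0, -0.0, -0.0]]
force: [0.3, -1.1, -0.0]
opening: 0.996
```

```bash
python3 - <<'E'
from h import *
c=snap('wrist','w1')
for t in('tray_fin','tray'):
  for d in trace('wrist',t): print(t,d['p'],d['at'],maskrect(c,d['mask'],.012))
print(proj(c,[.562,-.014,.057]))
snap('top','t1')
go((.562,-.014,.13,182.2))
E
```

```text
tray_fin 0.74 [311.9, 299.4] [618.8, -13.3, 257.7, 58.8, -87.6]
tray 0.6 [314.9, 296.4] [619.6, -14.1, 256.9, 61.5, -88.1]
[328.27529304 280.5435068 ]
now t 3.65 [ 0.4504 -0.0302  0.2406] ya -178.27 open 1.001 F [-0.1 -0.6 -0.2]
(0.562, -0.014, 0.13, 182.2) -> [0.1106, -0.112, 0.0128] [-0.47, -0.0, 0.01]
```

View pics/w1.png

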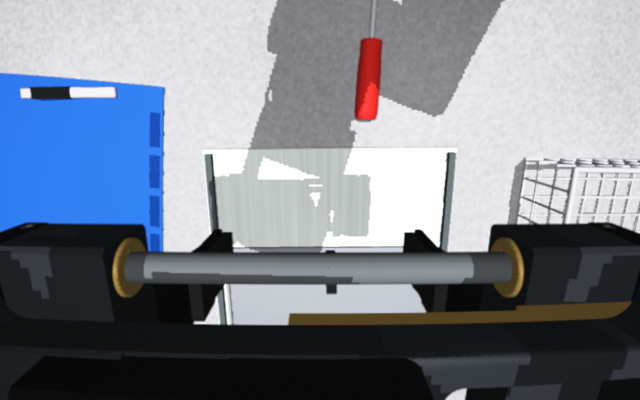

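View pics/t1.png

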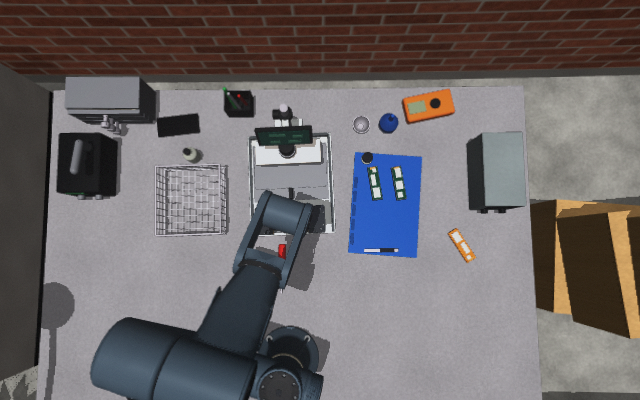

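```bash
python3 - <<'E'
from h import *
c=snap('wrist')
for p in [(204,151),(458,150)]: print(atz(c,p,.008))
print(st(-.18,.15),st(-.18,-.15)); print(atz(c,(331,281),.057),atz(c,(331,291),.057))
c=snap('top'); print(proj(c,[.562,-.014,.057]))
E
```

```text
[ 0.42648521 -0.16309002  0.008     ]
[0.41573204 0.13399202 0.008     ]
[0.4143745  0.13047963] [ 0.42589085 -0.16929924]
[ 0.56229672 -0.01103439  0.057     ] [ 0.5747813  -0.01050705  0.057     ]
[290.62127369 191.81416972]
```

Call:
{"fn": "play_rows", "kwargs": {
  "rows": [
    [[0, -0.112, 0.014, 0, 0, 0, 0.087], [0, -0.112, 0.014, 0, 0, 0, 0.087], [0, -0.112, 0.014, 0, 0, 0, 0.087], [0.11, -0.112, 0.014, 0, 0, 0, 0.06], [0.13, -0.112, 0.014, 0, 0, 0, 0.06], [0.15, -0.112, 0.014, 0, 0, 0, 0.05], [0.17, -0.112, 0.014, 0, 0, 0, 0.05], [0.19, -0.112, 0.014, 0, 0, 0, 0.05], [0.2, -0.112, 0.014, 0, 0, 0, 0.05], [0.21, -0.112, 0.014, 0, 0, 0, 0.05], [0.21, -0.112, 0.014, 0, 0, 0, 0.05], [0.21, -0.112, 0.014, 0, 0, 0, 0.05]]
  ]
}}

```text
time_s: 4.95
position: [0.5624, -0.0128, 0.0312]
tcp_rot: [[0.001, -1.0, -0.031], [-0.0, -0.031, 1.0], [-1.0, -0.001, -0.0]]
force: [1.1, 0.0, 0.3]
opening: 0.573
```

```bash
python3 - <<'E'
from h import *
go((.562,-.013,.03,182.2))
c=snap('wrist','w2');snap('side','s2')
E
```

```text
now t 4.95 [ 0.5624 -0.0128  0.0312] ya -178.2 open 0.573 F [1.1 0.  0.3]
(0.562, -0.013, 0.03, 182.2) -> [0.0012, 0.0004, -0.0002] [-0.4, -0.02, 0.07]
```

View pics/w2.png

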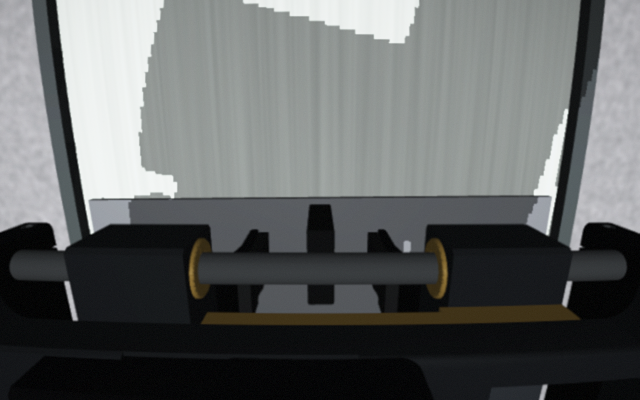

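View pics/s2.png

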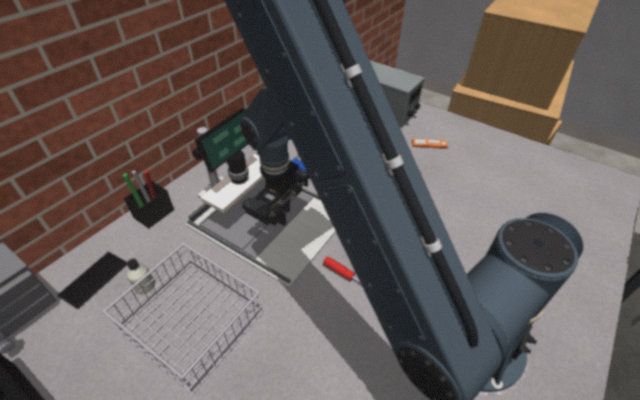

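Call:
{"fn": "play_rows", "kwargs": {
  "rows": [
    [[0, 0, 0, 0, 0, 0, 0.0], [0, 0, 0, 0, 0, 0, 0.0], [0, 0, 0, 0, 0, 0, 0.0], [0, 0, 0, 0, 0, 0, 0.0], [0, 0.01, 0, 0, 0, 0, 0.0], [0, 0.025, 0, 0, 0, 0, 0.0], [0, 0.045, 0, 0, 0, 0, 0.0], [0, 0.065, 0, 0, 0, 0, 0.0], [0, 0.085, 0, 0, 0, 0, 0.0], [0, 0.105, 0, 0, 0, 0, 0.0], [0, 0.12, 0, 0, 0, 0, 0.0], [0, 0.13, 0, 0, 0, 0, 0.0]]
  ]
}}

```text
time_s: 6.25
position: [0.4303, -0.0166, 0.0307]
tcp_rot: [[-0.001, -1.0, -0.031], [0.0, -0.031, 1.0], [-1.0, 0.001, 0.0]]
force: [1.4, -0.3, -1.6]
opening: 0.134
```

```bash
python3 - <<'E'
from h import *
go((.434,-.0188,.03,182.2))
c=snap('wrist','w3')
E
```

```text
now t 6.25 [ 0.4303 -0.0166  0.0307] ya -178.21 open 0.134 F [ 1.4 -0.3 -1.6]
(0.434, -0.0188, 0.03, 182.2) -> [0.0007, -0.0036, -0.0023] [-0.41, 0.02, -0.04]
```

View pics/w3.png

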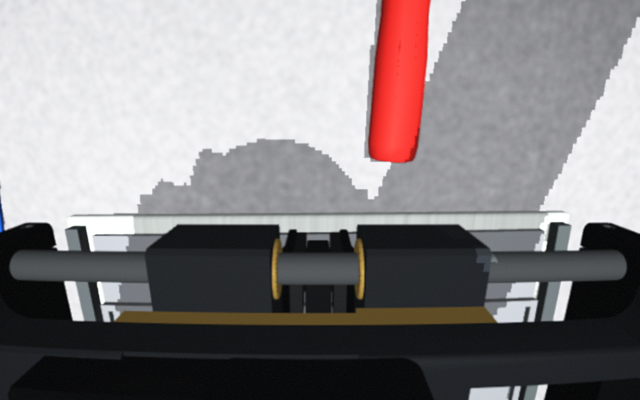

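Call:
{"fn": "play_rows", "kwargs": {
  "rows": [
    [[0, 0, 0, 0, 0, 0, 0.05], [0, 0, 0, 0, 0, 0, 0.05], [0, 0, 0, 0, 0, 0, 0.05], [0, 0, 0, 0, 0, 0, 0.05], [-0.05, 0, 0, 0, 0, 0, 0.05], [-0.1, 0, 0, 0, 0, 0, 0.05], [-0.15, 0, 0, 0, 0, 0, 0.05], [-0.15, 0, 0, 0, 0, 0, 0.05]]
  ]
}}

```text
time_s: 7.1
position: [0.4363, -0.0178, 0.1861]
tcp_rot: [[0.013, -0.999, -0.032], [-0.004, -0.032, 0.999], [-1.0, -0.013, -0.004]]
force: [0.4, -0.1, 0.2]
opening: 0.568
```

```bash
python3 - <<'E'
from h import *
for n in('top','side'):
    c=snap(n,n+'3')
    for t,z in(('board1',.015),('tray',.012),('tray_fin',.012)):
        for d in trace(n,t):
            print(n,t,round(d['p'],2),np.round(d['at']),int(d['mask'].sum()),maskrect(c,d['mask'],z))
go((.595,-.308,.15,187))
E
```

```text
top board1 0.86 [461. 244.] 418 [376.7, -603.4, 124.0, 40.7, 31.7]
top board1 0.79 [400. 183.] 351 [596.6, -390.9, 119.5, 37.7, 8.0]
top board1 0.77 [375. 184.] 328 [596.6, -307.2, 118.7, 36.5, 7.2]
top tray 0.69 [299. 193.] 2794 [532.1, -11.6, 276.7, 198.7, 89.5]
top tray_fin 0.79 [298. 192.] 2712 [530.6, -11.9, 267.8, 199.3, -89.6]
side board1 0.44 [354. 155.] 37 [546.2, -395.4, 44.5, 15.7, -65.2]
side tray 0.57 [287. 234.] 5215 [530.3, -14.5, 269.8, 205.8, -87.5]
side tray_fin 0.64 [290. 232.] 5330 [530.9, -14.2, 270.4, 209.1, -87.6]
now t 7.5 [ 0.431  -0.0165  0.1792] ya -178.2 open 0.575 F [ 0.9  0.8 -0.2]
(0.595, -0.308, 0.15, 187) -> [0.0283, -0.1549, -0.2965] [-5.2, 0.08, -0.19]
```

View pics/top3.png

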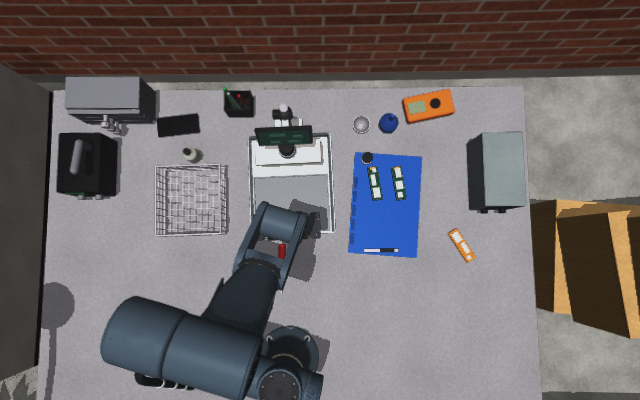

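View pics/side3.png

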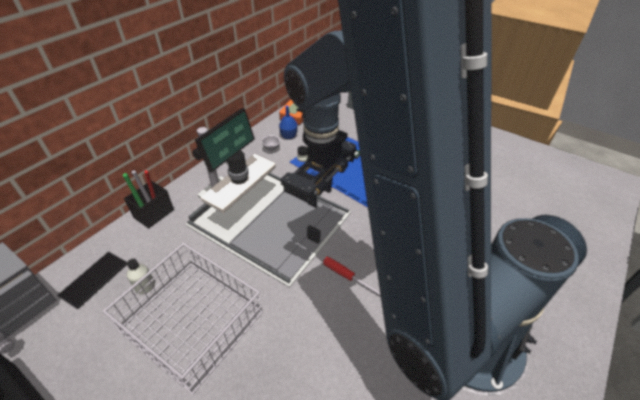

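```bash
python3 - <<'E'
from h import *
c=snap('side')
cv2.imwrite('pics/s4.png',cv2.resize(c['pixels'][170:290,180:360,::-1],None,fx=4.4,fy=4.4,interpolation=cv2.INTER_CUBIC))
c=snap('wrist','w4')
E
```

```text
(no output)
```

View pics/s4.png

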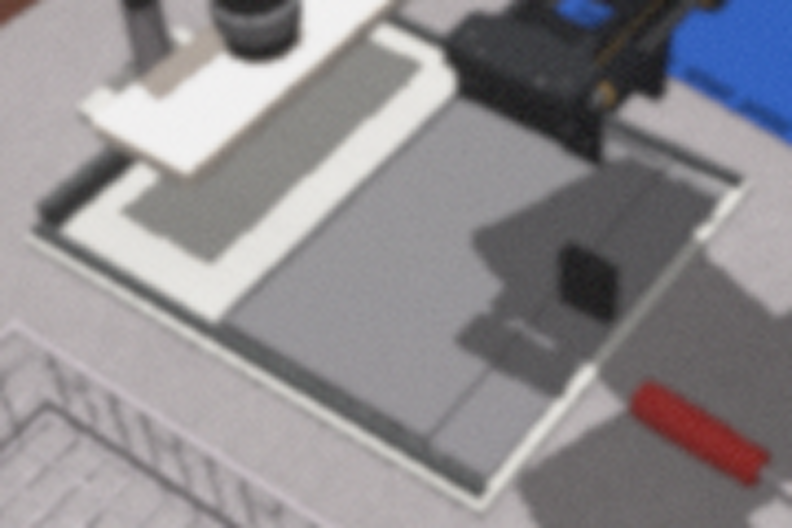

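View pics/w4.png

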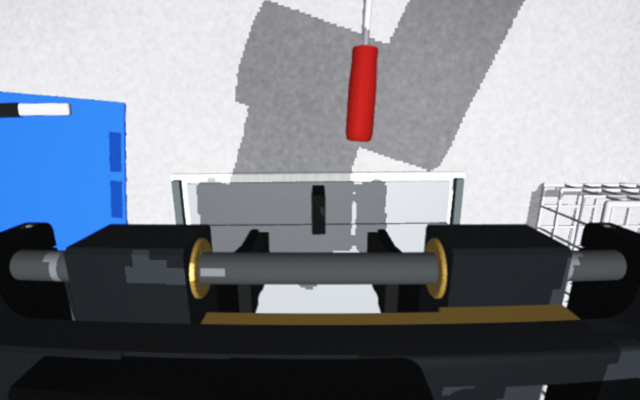

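```bash
python3 - <<'E'
from h import *
c=snap('wrist')
print('front',atz(c,(175,175),.008),atz(c,(465,174),.008))
print('tray near',atz(c,(250,183),.012),atz(c,(400,182),.012),'lip',atz(c,(230,224),.016),atz(c,(410,224),.016))
print('fin',atz(c,(318,186),.057),atz(c,(318,235),.012))
E
```

```text
front [ 0.42556964 -0.15985971  0.008     ] [0.41498334 0.13238775 0.008     ]
tray near [ 0.43068197 -0.08303995  0.012     ] [0.42479197 0.06580846 0.012     ] lip [ 0.47274218 -0.10324977  0.016     ] [0.46684243 0.07895598 0.016     ]
fin [ 0.42261104 -0.0158847   0.057     ] [ 0.48287891 -0.01379041  0.012     ]
```

Call:
{"fn": "play_rows", "kwargs": {
  "rows": [
    [[0.05, -0.017, 0, 0, 0, 0, 0.05], [0.1, -0.017, 0, 0, 0, 0, 0.05], [0.14, -0.017, 0, 0, 0, 0, 0.05], [0.15, -0.017, 0, 0, 0, 0, 0.05], [0.15, -0.017, 0, 0, 0, 0, 0.0], [0.15, -0.017, 0, 0, 0, 0, 0.0], [0.15, -0.017, 0, 0, 0, 0, 0.0], [0.15, -0.017, 0, 0, 0, 0, 0.0], [0.15, -0.012, 0, 0, 0, 0, 0.0], [0.15, -0.006, 0, 0, 0, 0, 0.0], [0.15, 0, 0, 0, 0, 0, 0.0], [0.15, 0.0, 0, 0, 0, 0, 0.0]]
  ]
}}

```text
time_s: 8.85
position: [0.4331, -0.0174, 0.0315]
tcp_rot: [[0.004, -1.0, -0.031], [-0.001, -0.031, 1.0], [-1.0, -0.004, -0.001]]
force: [2.7, -1.2, 7.3]
opening: 0.136
```

Call:
{"fn": "play_rows", "kwargs": {
  "rows": [
    [[0, 0, 0, 0, 0, 0, 0.05], [0, 0, 0, 0, 0, 0, 0.05], [0, 0, 0, 0, 0, 0, 0.05], [0, 0, 0, 0, 0, 0, 0.05], [-0.05, 0, 0, 0, 0, 0, 0.05], [-0.1, 0, 0, 0, 0, 0, 0.05], [-0.15, 0, 0, 0, 0, 0, 0.05], [-0.15, 0, 0, 0, 0, 0, 0.05], [-0.15, 0, 0, 0, 0, 0, 0.05]]
  ]
}}

```text
time_s: 9.75
position: [0.4321, -0.0168, 0.1815]
tcp_rot: [[0.002, -0.999, -0.032], [-0.001, -0.032, 0.999], [-1.0, -0.002, -0.001]]
force: [-1.4, -0.4, -0.1]
opening: 0.571
```

```bash
python3 - <<'E'
from h import *
c=snap('wrist','w5')
c=snap('side');cv2.imwrite('pics/s5.png',cv2.resize(c['pixels'][170:290,180:360,::-1],None,fx=4.4,fy=4.4,interpolation=cv2.INTER_CUBIC))
c=snap('top')
for d in trace('top','board1'):
            print(round(d['p'],2),np.round(d['at']),int(d['mask'].sum()),maskrect(c,d['mask'],.015))
go((.596,-.307,.13,187.5))
E
```

```text
0.71 [398. 182.] 363 [597.0, -392.5, 120.3, 40.5, 8.4]
0.57 [463. 245.] 391 [378.0, -602.8, 121.3, 40.7, 31.8]
0.54 [373. 186.] 327 [597.7, -307.6, 116.8, 35.9, 8.6]
now t 9.95 [ 0.4305 -0.0164  0.179 ] ya -178.2 open 0.574 F [0.7 0.  0.5]
(0.596, -0.307, 0.13, 187.5) -> [0.048, -0.1565, -0.2957] [-5.7, 0.09, -0.23]
```

View pics/w5.png

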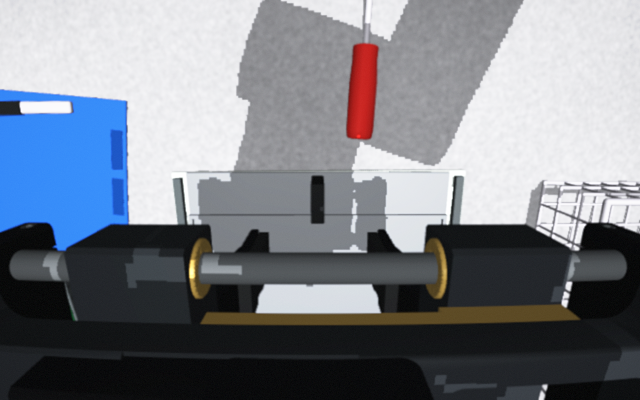

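View pics/s5.png

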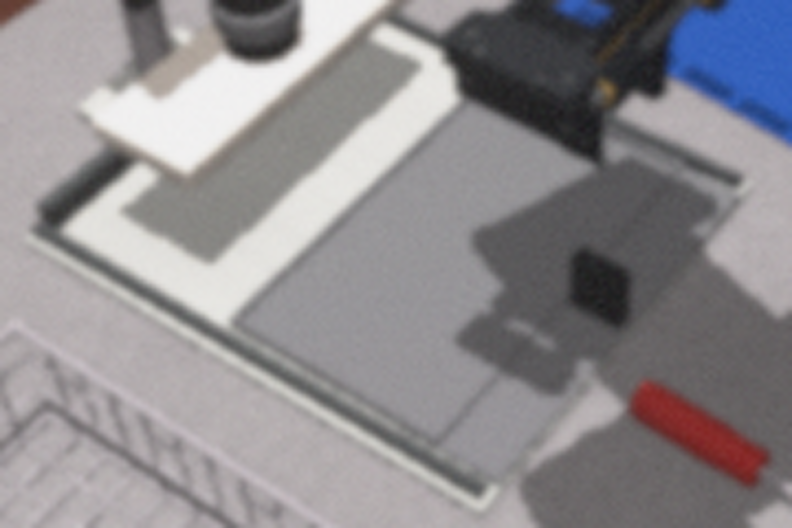

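Call:
{"fn": "play_rows", "kwargs": {
  "rows": [
    [[0.05, -0.158, -0.296, -5.7, 0, 0, 0.06], [0.05, -0.158, -0.296, -5.7, 0, 0, 0.06], [0.05, -0.158, -0.296, -5.7, 0, 0, 0.06], [0.05, -0.158, -0.296, -5.7, 0, 0, 0.06], [0.05, -0.158, -0.296, -5.7, 0, 0, 0.06], [0.05, -0.158, -0.296, -5.7, 0, 0, 0.06], [0.05, -0.158, -0.296, -5.7, 0, 0, 0.06], [0.05, -0.158, -0.296, -5.7, 0, 0, 0.06], [0.05, -0.158, -0.296, -5.7, 0, 0, 0.06], [0.05, -0.158, -0.296, -5.7, 0, 0, 0.06]]
  ]
}}

```text
time_s: 10.95
position: [0.5977, -0.3059, 0.1289]
tcp_rot: [[-0.003, -0.991, -0.131], [0.003, -0.131, 0.991], [-1.0, 0.003, 0.003]]
force: [0.2, -0.0, 0.3]
opening: 0.69
```

```bash
python3 - <<'E'
from h import *
for n in('side','wrist'):
    c=snap(n,n+'6')
    for d in trace(n,'board1'):
            print(n,round(d['p'],2),np.round(d['at']),int(d['mask'].sum()),maskrect(c,d['mask'],.015))
go((.597,-.308,.007,188))
E
```

```text
side 0.81 [325. 164.] 288 [602.8, -303.7, 114.4, 46.2, 8.1]
side 0.61 [436. 142.] 219 [360.4, -604.9, 85.6, 49.7, 30.8]
wrist 0.79 [217. 178.] 6214 [597.2, -390.0, 121.2, 40.1, 7.5]
wrist 0.62 [315. 188.] 5528 [592.1, -308.7, 111.5, 36.4, 8.4]
now t 11.15 [ 0.5989 -0.3064  0.1308] ya -172.43 open 0.689 F [-0.4 -0.1  0.5]
(0.597, -0.308, 0.007, 188) -> [0.1238, 0.002, -0.0014] [-0.43, 0.03, -0.02]
```

View pics/wrist6.png

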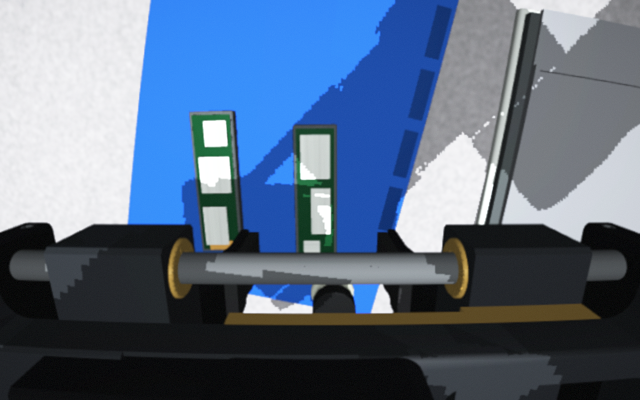

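Call:
{"fn": "play_rows", "kwargs": {
  "rows": [
    [[0.05, 0.002, -0.002, -0.4, 0, 0, 0.06], [0.09, 0.002, -0.002, -0.4, 0, 0, 0.06], [0.11, 0.002, -0.002, -0.4, 0, 0, 0.06], [0.12, 0.002, -0.002, -0.4, 0, 0, 0.06], [0.124, 0.002, -0.002, -0.4, 0, 0, 0.06], [0.124, 0.002, -0.002, -0.4, 0, 0, 0.0], [0.124, 0.002, -0.002, -0.4, 0, 0, 0.0], [0.124, 0.002, -0.002, -0.4, 0, 0, 0.0], [0.124, 0.002, -0.002, -0.4, 0, 0, 0.0], [0.124, 0.002, -0.002, -0.4, 0, 0, 0.0]]
  ]
}}

```text
time_s: 12.15
position: [0.5981, -0.3102, 0.0078]
tcp_rot: [[0.001, -0.99, -0.138], [-0.001, -0.138, 0.99], [-1.0, -0.001, -0.001]]
force: [-0.1, 0.4, 3.6]
opening: 0.412
```

```bash
python3 - <<'E'
from h import *
go((.597,-.308,.13,188)); snap('wrist','w7')
E
```

```text
now t 12.15 [ 0.5981 -0.3102  0.0078] ya -172.09 open 0.412 F [-0.1  0.4  3.6]
(0.597, -0.308, 0.13, 188) -> [-0.1222, 0.0006, 0.0022] [-0.09, -0.07, 0.08]
```

View pics/w7.png

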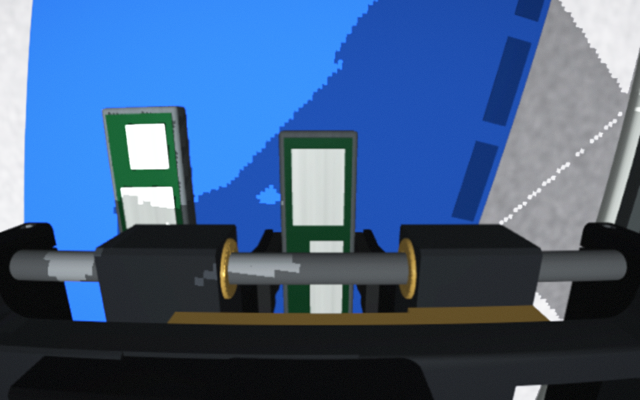

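```bash
python3 - <<'E'
from h import *
print(st(-.062,.05),st(-.062,-.05))
p=st(-.062,.05);q=st(-.062,-.05)
go((p[0],p[1],.128,182.2),(p[0],p[1],.018,182.2),(q[0],q[1],.128,182.2))
E
```

```text
[0.53612631 0.0350831 ] [ 0.53996509 -0.06484319]
now t 12.2 [ 0.598  -0.3102  0.0077] ya -172.1 open 0.41 F [-0.8  0.1  4.9]
(np.float64(0.5361263087281655), np.float64(0.03508310165710482), 0.128, 182.2) -> [-0.1207, 0.0137, 0.3504] [5.7, -0.06, 0.08]
(np.float64(0.5361263087281655), np.float64(0.03508310165710482), 0.018, 182.2) -> [-0.0107, 0.0138, 0.3505] [5.7, -0.06, 0.08]
(np.float64(0.5399650896369175), np.float64(-0.0648431899839573), 0.128, 182.2) -> [-0.1206, 0.0236, 0.2509] [5.7, -0.06, 0.08]
```

Call:
{"fn": "play_rows", "kwargs": {
  "rows": [
    [[-0.01, 0, 0, 0, 0, 0, 0.0], [-0.03, 0, 0, 0, 0, 0, 0.0], [-0.06, 0, 0, 0, 0, 0, 0.0], [-0.09, 0, 0, 0, 0, 0, 0.0], [-0.12, 0, 0, 0, 0, 0, 0.0], [-0.12, 0, 0, 0, 0, 0, 0.0], [-0.12, 0, 0, 0, 0, 0, 0.0]]
  ]
}}

```text
time_s: 12.9
position: [0.5976, -0.31, 0.1274]
tcp_rot: [[0.001, -0.99, -0.138], [-0.001, -0.138, 0.99], [-1.0, -0.001, -0.001]]
force: [0.3, 0.4, -0.4]
opening: 0.407
```

```bash
python3 - <<'E'
from h import *
p=st(-.062,.05);q=st(-.062,-.05)
go((p[0],p[1],.128,182.2),(p[0],p[1],.018,182.2),(q[0],q[1],.128,182.2))
snap('wrist','w8')
E
```

```text
now t 12.9 [ 0.5976 -0.31    0.1274] ya -172.09 open 0.407 F [ 0.3  0.4 -0.4]
(np.float64(0.5361263087281655), np.float64(0.03508310165710482), 0.128, 182.2) -> [-0.001, 0.0134, 0.3503] [5.71, -0.06, 0.06]
(np.float64(0.5361263087281655), np.float64(0.03508310165710482), 0.018, 182.2) -> [0.109, 0.0135, 0.3504] [5.71, -0.06, 0.06]
(np.float64(0.5399650896369175), np.float64(-0.0648431899839573), 0.128, 182.2) -> [-0.0009, 0.0233, 0.2508] [5.71, -0.06, 0.06]
```

View pics/w8.png

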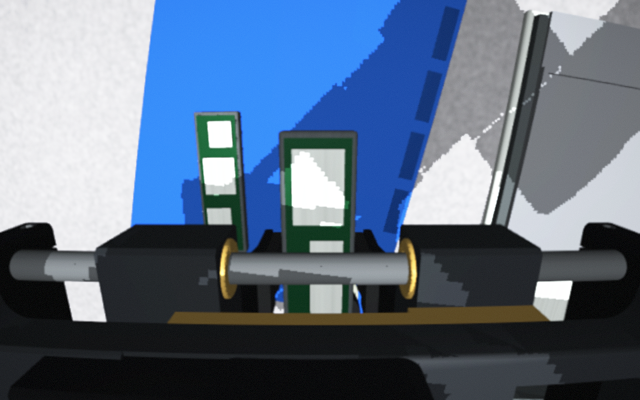

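Call:
{"fn": "play_rows", "kwargs": {
  "rows": [
    [[0, 0.04, 0.02, 0, 0, 0, 0.0], [0, 0.06, 0.06, 1, 0, 0, 0.0], [0, 0.05, 0.11, 3, 0, 0, 0.0], [0, 0.04, 0.16, 5.7, 0, 0, 0.0], [0, 0.035, 0.21, 5.7, 0, 0, 0.0], [0, 0.025, 0.26, 5.7, 0, 0, 0.0], [0, 0.018, 0.31, 5.7, 0, 0, 0.0], [0, 0.013, 0.35, 5.7, 0, 0, 0.0], [0, 0.013, 0.35, 5.7, 0, 0, 0.0], [0, 0.013, 0.35, 5.7, 0, 0, 0.0], [0, 0.013, 0.35, 5.7, 0, 0, 0.0]]
  ]
}}

```text
time_s: 14.05
position: [0.5361, 0.0342, 0.1257]
tcp_rot: [[-0.002, -0.999, -0.038], [-0.0, -0.038, 0.999], [-1.0, 0.002, -0.0]]
force: [1.0, -0.2, -1.2]
opening: 0.408
```

```bash
python3 - <<'E'
from h import *
p=st(-.062,.05)
go((p[0],p[1],.128,182.2),(p[0],p[1],.018,182.2))
snap('wrist','w9')
c=snap('top','t9');c=snap('side')
cv2.imwrite('pics/s9.png',cv2.resize(c['pixels'][150:290,180:360,::-1],None,fx=4.2,fy=4.2,interpolation=cv2.INTER_CUBIC))
E
```

```text
now t 14.05 [0.5361 0.0342 0.1257] ya -177.83 open 0.408 F [ 1.  -0.2 -1.2]
(np.float64(0.5361263087281655), np.float64(0.03508310165710482), 0.128, 182.2) -> [-0.0023, -0.0001, 0.0009] [-0.03, -0.0, -0.09]
(np.float64(0.5361263087281655), np.float64(0.03508310165710482), 0.018, 182.2) -> [0.1077, -0.0003, 0.0009] [-0.03, -0.0, -0.09]
```

View pics/w9.png

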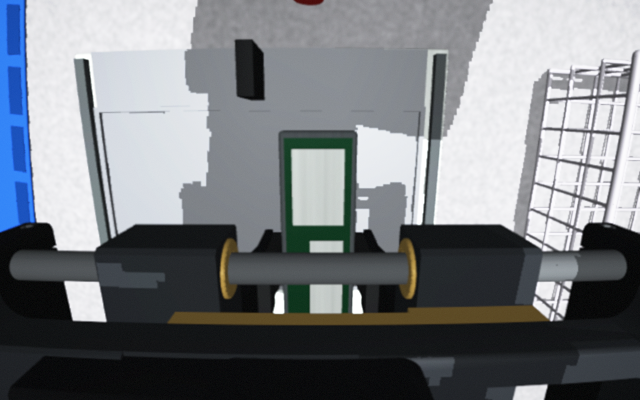

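View pics/s9.png

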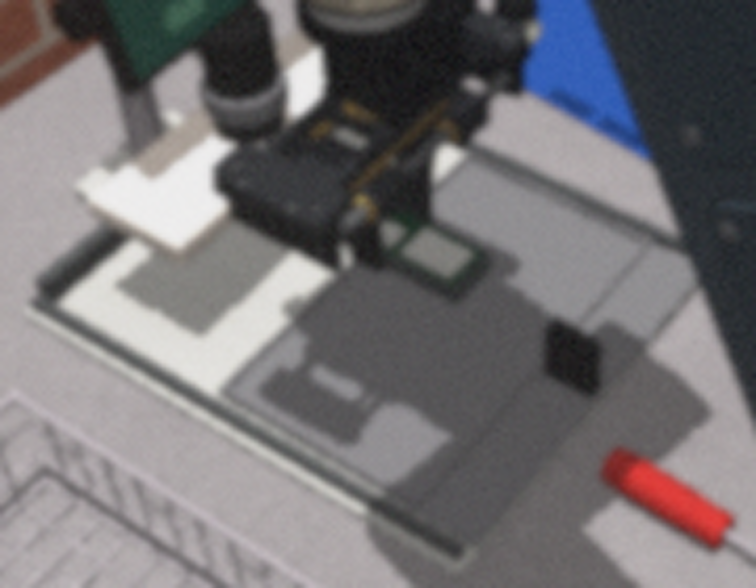

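```bash
python3 - <<'E'
from h import *
c=snap('wrist')
print('lip near',atz(c,(150,112),.016),atz(c,(390,110),.016))
print('side inner',atz(c,(103,150),.016),atz(c,(420,150),.016))
print('edge',atz(c,(150,52),.012),atz(c,(400,49),.012))
z=.1257-.0048
print('board end',atz(c,(318,133),z+.012), atz(c,(280,200),z+.012),atz(c,(355,200),z+.012))
E
```

```text
lip near [ 0.47042362 -0.1014879   0.016     ] [0.46271856 0.08803855 0.016     ]
side inner [ 0.50161104 -0.14369011  0.016     ] [0.49281903 0.11493429 0.016     ]
edge [ 0.4245202  -0.10078131  0.012     ] [0.41648262 0.09298821 0.012     ]
board end [0.47761276 0.0320503  0.1329    ] [0.50944978 0.01524733 0.1329    ] [0.50811935 0.05073847 0.1329    ]
```

Call:
{"fn": "play_rows", "kwargs": {
  "rows": [
    [[0.04, -0.005, 0, 0, 0, 0, 0.0], [0.07, -0.005, 0, 0, 0, 0, 0.0], [0.09, -0.005, 0, 0, 0, 0, 0.0], [0.1, -0.005, 0, 0, 0, 0, 0.0], [0.107, -0.005, 0, 0, 0, 0, 0.0], [0.109, -0.005, 0, 0, 0, 0, 0.0], [0.109, -0.005, 0, 0, 0, 0, 0.0], [0.109, -0.005, 0, 0, 0, 0, 0.05], [0.109, -0.005, 0, 0, 0, 0, 0.06], [0.109, -0.005, 0, 0, 0, 0, 0.06]]
  ]
}}

```text
time_s: 15.25
position: [0.5419, 0.0352, 0.0182]
tcp_rot: [[0.001, -0.999, -0.039], [-0.0, -0.039, 0.999], [-1.0, -0.001, -0.0]]
force: [0.2, 0.3, 0.2]
opening: 0.595
```

Call:
{"fn": "play_rows", "kwargs": {
  "rows": [
    [[0, 0, 0, 0, 0, 0, 0.06], [-0.02, 0, 0, 0, 0, 0, 0.06], [-0.06, 0, 0, 0, 0, 0, 0.06], [-0.11, 0, 0, 0, 0, 0, 0.06], [-0.12, 0, 0, 0, 0, 0, 0.06], [-0.12, 0, 0, 0, 0, 0, 0.06], [-0.12, 0.01, -0.02, 0, 0, 0, 0.06]]
  ]
}}

```text
time_s: 15.95
position: [0.5325, 0.0161, 0.1372]
tcp_rot: [[0.001, -0.999, -0.041], [0.001, -0.041, 0.999], [-1.0, -0.001, 0.0]]
force: [-0.5, 0.0, -0.8]
opening: 0.69
```

```bash
python3 - <<'E'
from h import *
c=snap('wrist','w10')
c=snap('top','t10')
for d in trace('top','board1'):
            print(round(d['p'],2),np.round(d['at']),int(d['mask'].sum()),maskrect(c,d['mask'],.015))
go((.597,-.391,.13,188))
E
```

```text
0.93 [464. 247.] 417 [377.4, -603.6, 125.3, 42.5, 32.4]
0.75 [401. 181.] 349 [597.8, -390.1, 118.0, 37.6, 7.9]
now t 16.1 [0.5306 0.0146 0.136 ] ya -177.9 open 0.69 F [ 0.3  0.6 -0.5]
(0.597, -0.391, 0.13, 188) -> [0.0054, -0.0515, -0.4077] [-5.9, 0.07, -0.21]
```

View pics/w10.png

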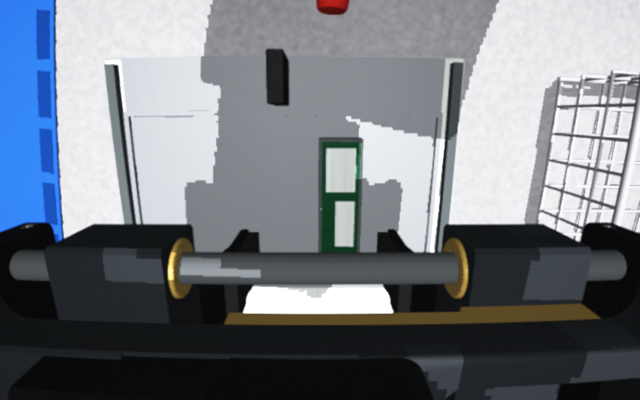

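View pics/t10.png

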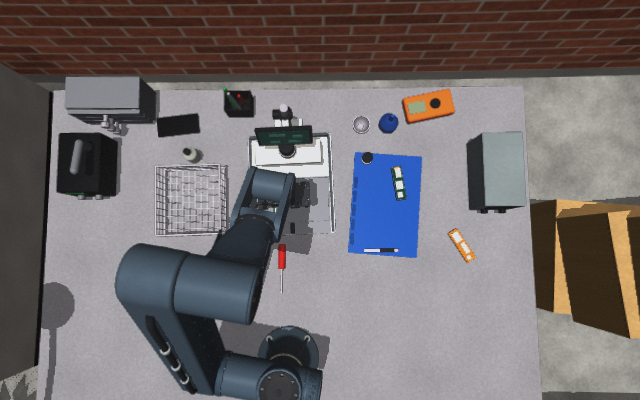

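Call:
{"fn": "play_rows", "kwargs": {
  "rows": [
    [[0, 0.01, -0.05, 0, 0, 0, 0.06], [0, 0, -0.1, -5.9, 0, 0, 0.06], [0, 0, -0.15, -5.9, 0, 0, 0.06], [0, 0, -0.2, -5.9, 0, 0, 0.06], [0.005, -0.0515, -0.408, -5.9, 0, 0, 0.06], [0.005, -0.0515, -0.408, -5.9, 0, 0, 0.06], [0.005, -0.0515, -0.408, -5.9, 0, 0, 0.06], [0.005, -0.0515, -0.408, -5.9, 0, 0, 0.06], [0.005, -0.0515, -0.408, -5.9, 0, 0, 0.06], [0.005, -0.0515, -0.408, -5.9, 0, 0, 0.06], [0.005, -0.0515, -0.408, -5.9, 0, 0, 0.06], [0.005, -0.0515, -0.408, -5.9, 0, 0, 0.06]]
  ]
}}

```text
time_s: 17.3
position: [0.5989, -0.3883, 0.1315]
tcp_rot: [[-0.002, -0.99, -0.142], [0.003, -0.142, 0.99], [-1.0, 0.002, 0.003]]
force: [-0.7, 1.3, 0.0]
opening: 0.69
```

```bash
python3 - <<'E'
from h import *
for n in('side','wrist','top'):
    c=snap(n,n+'11')
    for d in trace(n,'board1'):
            print(n,round(d['p'],2),np.round(d['at']),int(d['mask'].sum()),maskrect(c,d['mask'],.015))
go((.597,-.3905,.007,188))
E
```

```text
side 0.8 [274. 236.] 508 [546.2, 31.0, 124.5, 40.9, 2.1]
side 0.74 [333. 149.] 185 [619.9, -384.1, 78.1, 49.1, 10.6]
side 0.51 [434. 144.] 256 [362.3, -602.7, 94.9, 51.2, 36.3]
wrist 0.7 [314. 187.] 5493 [593.6, -392.2, 112.6, 36.2, 9.0]
top 0.9 [276. 201.] 305 [542.4, 37.0, 113.7, 35.4, -0.0]
top 0.81 [463. 248.] 379 [376.0, -604.0, 118.6, 42.4, 31.6]
now t 17.6 [ 0.5996 -0.3901  0.133 ] ya -171.84 open 0.694 F [-0.  -1.  -0.2]
(0.597, -0.3905, 0.007, 188) -> [0.126, 0.0026, -0.0001] [0.16, -0.01, 0.01]
```

View pics/wrist11.png

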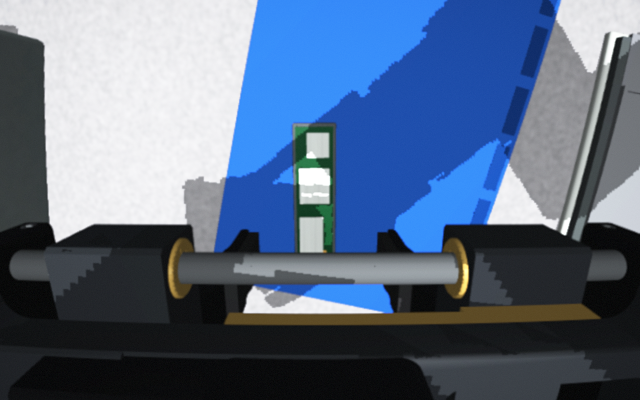

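View pics/top11.png

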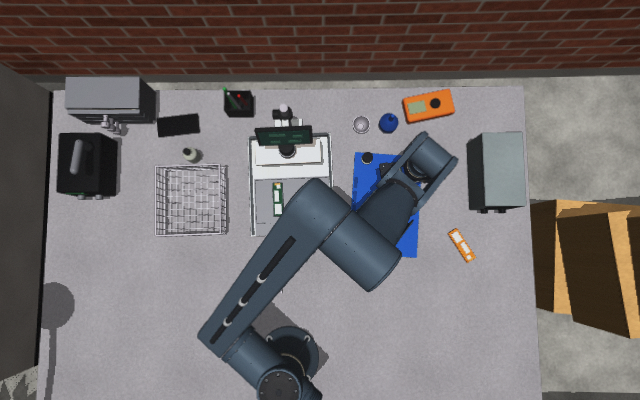

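Board 1 sits at (0.542, 0.036) in the tray; board 2 is centred under the jaws.

Call:
{"fn": "play_rows", "kwargs": {
  "rows": [
    [[0.05, 0.003, 0, 0, 0, 0, 0.06], [0.09, 0.003, 0, 0, 0, 0, 0.06], [0.11, 0.003, 0, 0, 0, 0, 0.06], [0.12, 0.003, 0, 0, 0, 0, 0.06], [0.126, 0.003, 0, 0, 0, 0, 0.06], [0.126, 0.003, 0, 0, 0, 0, 0.0], [0.126, 0.003, 0, 0, 0, 0, 0.0], [0.126, 0.003, 0, 0, 0, 0, 0.0], [0.126, 0.003, 0, 0, 0, 0, 0.0], [0.126, 0.003, 0, 0, 0, 0, 0.0]]
  ]
}}

```text
time_s: 18.6
position: [0.597, -0.3919, 0.0079]
tcp_rot: [[0.002, -0.99, -0.141], [-0.001, -0.141, 0.99], [-1.0, -0.001, -0.002]]
force: [-0.8, -0.4, 4.0]
opening: 0.407
```

Call:
{"fn": "play_rows", "kwargs": {
  "rows": [
    [[-0.01, 0, 0, 0, 0, 0, 0.0], [-0.03, 0, 0, 0, 0, 0, 0.0], [-0.06, 0, 0, 0, 0, 0, 0.0], [-0.09, 0, 0, 0, 0, 0, 0.0], [-0.12, 0, 0, 0, 0, 0, 0.0], [-0.12, 0, 0, 0, 0, 0, 0.0], [-0.12, 0, 0, 0, 0, 0, 0.0]]
  ]
}}

```text
time_s: 19.3
position: [0.5966, -0.3915, 0.1277]
tcp_rot: [[0.001, -0.99, -0.141], [-0.001, -0.141, 0.99], [-1.0, -0.001, -0.001]]
force: [-1.4, 0.3, -1.0]
opening: 0.406
```

```bash
python3 - <<'E'
from h import *
p=st(-.057,-.05)
go((p[0],p[1],.128,182.2))
snap('wrist','w12')
E
```

```text
now t 19.3 [ 0.5966 -0.3915  0.1277] ya -171.89 open 0.406 F [-1.4  0.3 -1. ]
(np.float64(0.5449614042189705), np.float64(-0.0646512509385197), 0.128, 182.2) -> [-0.0008, 0.0051, 0.3308] [5.91, -0.07, 0.07]
```

View pics/w12.png

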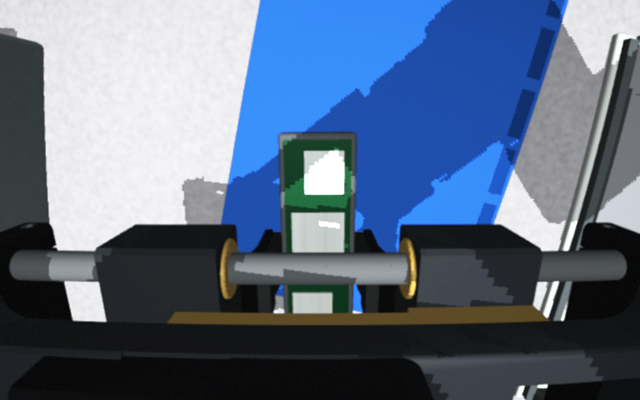

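Call:
{"fn": "play_rows", "kwargs": {
  "rows": [
    [[0, 0.03, 0.03, 0, 0, 0, 0.0], [0, 0.05, 0.07, 1, 0, 0, 0.0], [0, 0.045, 0.12, 3, 0, 0, 0.0], [0, 0.04, 0.17, 5.9, 0, 0, 0.0], [0, 0.03, 0.22, 5.9, 0, 0, 0.0], [0, 0.02, 0.27, 5.9, 0, 0, 0.0], [0, 0.01, 0.31, 5.9, 0, 0, 0.0], [0, 0.007, 0.331, 5.9, 0, 0, 0.0], [0, 0.007, 0.331, 5.9, 0, 0, 0.0], [0, 0.007, 0.331, 5.9, 0, 0, 0.0], [0, 0.007, 0.331, 5.9, 0, 0, 0.0]]
  ]
}}

```text
time_s: 20.45
position: [0.5426, -0.0656, 0.1258]
tcp_rot: [[-0.001, -0.999, -0.038], [0.0, -0.038, 0.999], [-1.0, 0.001, 0.0]]
force: [0.5, -0.3, 0.4]
opening: 0.411
```

```bash
python3 - <<'E'
from h import *
p=st(-.058,-.05)
go((p[0],p[1],.018,182.2))
c=snap('wrist','w13')
for d in trace('wrist','board1'):
            print(round(d['p'],2),np.round(d['at']),int(d['mask'].sum()),maskrect(c,d['mask'],.024))
E
```

```text
now t 20.45 [ 0.5426 -0.0656  0.1258] ya -177.85 open 0.411 F [ 0.5 -0.3  0.4]
(np.float64(0.5439621413025599), np.float64(-0.06468963874760722), 0.018, 182.2) -> [0.1078, -0.0015, 0.0009] [-0.05, 0.0, -0.06]
0.69 [318. 205.] 11157 [536.9, -65.7, 98.6, 62.0, 2.4]
0.56 [440. 180.] 4563 [520.2, 33.0, 76.8, 40.0, 2.8]
0.16 [384. 115.] 48267 [499.6, -16.1, 257.8, 169.5, -87.8]
```

View pics/w13.png

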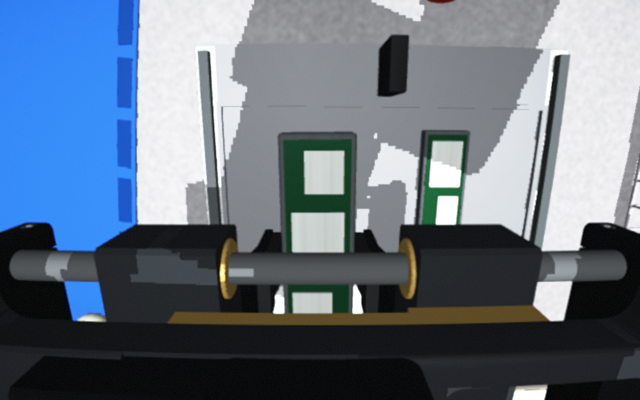

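Call:
{"fn": "play_rows", "kwargs": {
  "rows": [
    [[0.04, -0.002, 0, 0, 0, 0, 0.0], [0.07, -0.002, 0, 0, 0, 0, 0.0], [0.09, -0.002, 0, 0, 0, 0, 0.0], [0.1, -0.002, 0, 0, 0, 0, 0.0], [0.107, -0.002, 0, 0, 0, 0, 0.0], [0.109, -0.002, 0, 0, 0, 0, 0.0], [0.109, -0.002, 0, 0, 0, 0, 0.0], [0.109, -0.002, 0, 0, 0, 0, 0.05], [0.109, -0.002, 0, 0, 0, 0, 0.06], [0.109, -0.002, 0, 0, 0, 0, 0.06]]
  ]
}}

```text
time_s: 21.55
position: [0.5452, -0.0646, 0.0182]
tcp_rot: [[0.001, -0.999, -0.039], [-0.0, -0.039, 0.999], [-1.0, -0.001, -0.0]]
force: [0.6, 0.5, 0.5]
opening: 0.596
```

Call:
{"fn": "play_rows", "kwargs": {
  "rows": [
    [[0, 0, 0, 0, 0, 0, 0.06], [-0.02, 0, 0, 0, 0, 0, 0.06], [-0.06, 0, 0, 0, 0, 0, 0.06], [-0.11, 0, 0, 0, 0, 0, 0.06], [-0.12, 0.03, 0, 0, 0, 0, 0.06], [-0.12, 0.08, 0.02, 0, 0, 0, 0.06], [-0.12, 0.1, 0.05, 0, 0, 0, 0.06], [-0.12, 0.1, 0.05, 0, 0, 0, 0.06]]
  ]
}}

```text
time_s: 22.35
position: [0.4364, -0.015, 0.1375]
tcp_rot: [[-0.008, -0.999, -0.04], [0.003, -0.04, 0.999], [-1.0, 0.008, 0.003]]
force: [-0.2, 0.2, 0.6]
opening: 0.687
```

```bash
python3 - <<'E'
from h import *
c=snap('wrist','w14')
for n in('top','side'):
    c=snap(n,n+'14')
    for d in trace(n,'board1'):
            print(n,round(d['p'],2),np.round(d['at']),int(d['mask'].sum()),maskrect(c,d['mask'],.024))
go((.441,-.0186,.03,182.2))
E
```

```text
top 0.93 [463. 244.] 369 [377.6, -599.3, 117.2, 37.4, 31.8]
top 0.61 [306. 194.] 319 [551.1, -65.7, 105.9, 35.2, -0.4]
top 0.52 [280. 196.] 223 [560.0, 34.5, 81.6, 35.8, 3.0]
side 0.93 [274. 235.] 515 [540.5, 36.7, 119.0, 41.0, 4.0]
side 0.66 [292. 213.] 347 [545.7, -58.1, 128.0, 40.5, 6.7]
now t 22.6 [ 0.4448 -0.0193  0.1378] ya -177.81 open 0.691 F [0.2 0.3 0.3]
(0.441, -0.0186, 0.03, 182.2) -> [0.1078, 0.0041, 0.0009] [-0.01, -0.05, 0.14]
```

View pics/w14.png

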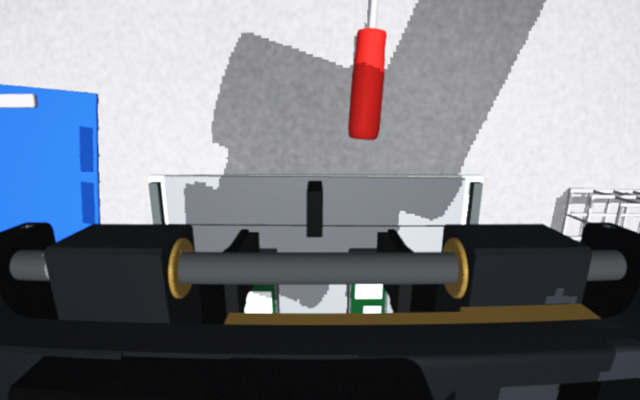

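View pics/top14.png

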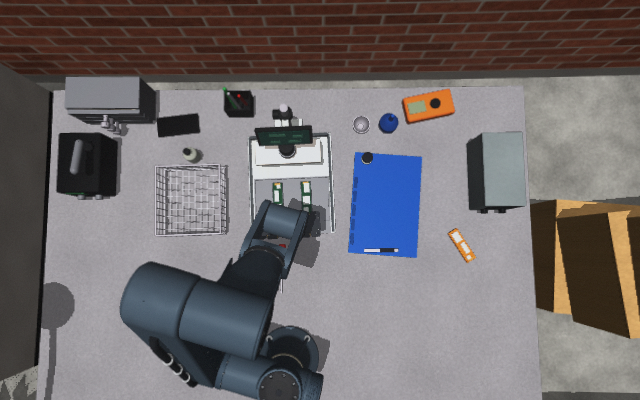

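View pics/side14.png

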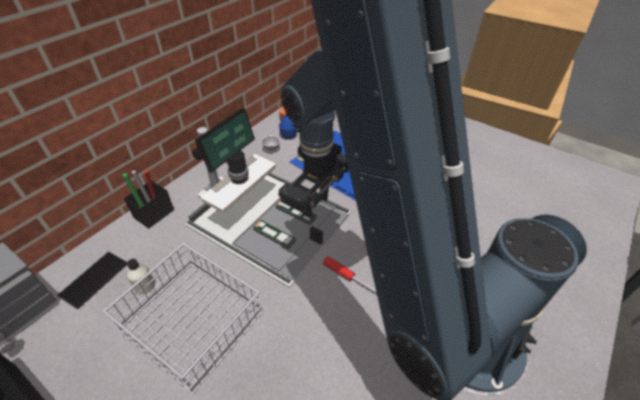

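Call:
{"fn": "play_rows", "kwargs": {
  "rows": [
    [[0.03, 0.006, 0, 0, 0, 0, 0.05], [0.07, 0.006, 0, 0, 0, 0, 0.05], [0.1, 0.006, 0, 0, 0, 0, 0.05], [0.108, 0.006, 0, 0, 0, 0, 0.05], [0.108, 0.006, 0, 0, 0, 0, 0.05], [0.108, 0.006, 0, 0, 0, 0, 0.0], [0.108, 0.006, 0, 0, 0, 0, 0.0], [0.108, 0.006, 0, 0, 0, 0, 0.0], [0.108, 0.006, 0, 0, 0, 0, 0.0], [0.108, 0.006, 0, 0, 0, 0, 0.0]]
  ]
}}

```text
time_s: 23.6
position: [0.4373, -0.0187, 0.0301]
tcp_rot: [[0.001, -0.999, -0.039], [-0.0, -0.039, 0.999], [-1.0, -0.001, -0.0]]
force: [-0.4, 0.3, 1.1]
opening: 0.207
```

Call:
{"fn": "play_rows", "kwargs": {
  "rows": [
    [[0, -0.005, 0, 0, 0, 0, 0.0], [0, -0.014, 0, 0, 0, 0, 0.0], [0, -0.026, 0, 0, 0, 0, 0.0], [0, -0.038, 0, 0, 0, 0, 0.0], [0, -0.05, 0, 0, 0, 0, 0.0], [0, -0.062, 0, 0, 0, 0, 0.0], [0, -0.074, 0, 0, 0, 0, 0.0], [0, -0.086, 0, 0, 0, 0, 0.0], [0, -0.098, 0, 0, 0, 0, 0.0], [0, -0.11, 0, 0, 0, 0, 0.0], [0, -0.117, 0, 0, 0, 0, 0.0], [0, -0.12, 0, 0, 0, 0, 0.0]]
  ]
}}

```text
time_s: 24.8
position: [0.5552, -0.0136, 0.0298]
tcp_rot: [[-0.005, -0.999, -0.039], [0.001, -0.039, 0.999], [-1.0, 0.005, 0.001]]
force: [-7.0, -0.8, 10.4]
opening: 0.135
```

```bash
python3 - <<'E'
from h import *
p=st(-.015,0)
go((p[0],p[1],.03,182.2))
c=snap('wrist','w15')
c=snap('side');cv2.imwrite('pics/s15.png',cv2.resize(c['pixels'][150:290,180:360,::-1],None,fx=4.2,fy=4.2,interpolation=cv2.INTER_CUBIC))
E
```

```text
now t 24.8 [ 0.5552 -0.0136  0.0298] ya -177.74 open 0.135 F [-7.  -0.8 10.4]
(np.float64(0.5850110562538406), np.float64(-0.0130758171363128), 0.03, 182.2) -> [-0.0003, -0.0298, -0.0006] [0.06, 0.04, -0.29]
```

View pics/w15.png

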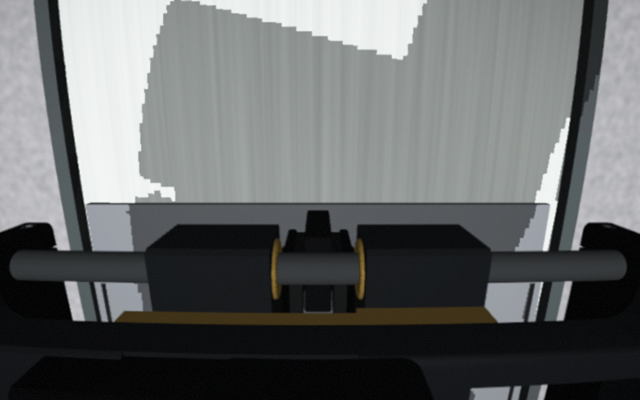

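View pics/s15.png

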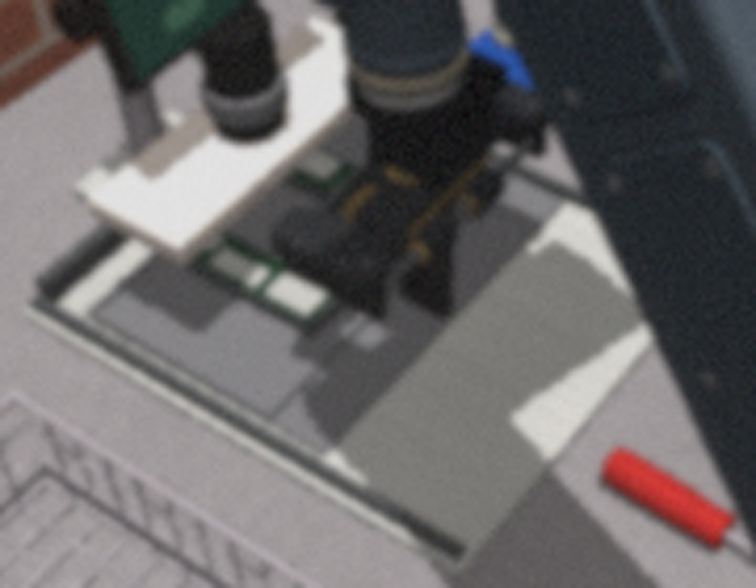

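```bash
python3 - <<'E'
from h import *
c=snap('wrist')
a=(atz(c,(88,205),.012)+atz(c,(548,205),.012))/2
print(a, (a[:2]-S['o'])@[np.cos(.0384),np.sin(.0384)]+.122)
print(atz(c,(88,205),.012),atz(c,(548,205),.012))
E
```

```text
[ 0.53653993 -0.01345963  0.012     ] 0.058549874878130514
[ 0.54179618 -0.14402033  0.012     ] [0.53128368 0.11710108 0.012     ]
```

Call:
{"fn": "play_rows", "kwargs": {
  "rows": [
    [[0, -0.006, 0, 0, 0, 0, 0.0], [0, -0.012, 0, 0, 0, 0, 0.0], [0, -0.017, 0, 0, 0, 0, 0.0], [0, -0.02, 0, 0, 0, 0, 0.0], [0, -0.022, 0, 0, 0, 0, 0.0], [0, -0.023, 0, 0, 0, 0, 0.0], [0, -0.023, 0, 0, 0, 0, 0.0]]
  ]
}}

```text
time_s: 25.65
position: [0.5775, -0.0127, 0.0299]
tcp_rot: [[-0.005, -0.999, -0.039], [0.001, -0.039, 0.999], [-1.0, 0.005, 0.001]]
force: [-6.0, -0.5, 7.2]
opening: 0.135
```

Call:
{"fn": "play_rows", "kwargs": {
  "rows": [
    [[0, -0.002, 0, 0, 0, 0, 0.0], [0, -0.004, 0, 0, 0, 0, 0.0], [0, -0.004, 0, 0, 0, 0, 0.0]]
  ]
}}

```text
time_s: 25.95
position: [0.5819, -0.0126, 0.0299]
tcp_rot: [[-0.005, -0.999, -0.039], [0.001, -0.039, 0.999], [-1.0, 0.005, 0.001]]
force: [-5.1, -0.1, 6.0]
opening: 0.138
```

```bash
python3 - <<'E'
from h import *
c=snap('wrist','w16')
p=st(-.015,0)
go((p[0],p[1],.03,182.2))
print(proj(c,[*st(.086-.122,0),.012]),proj(c,[*st(.074-.122,0),.012]))
E
```

```text
now t 26.0 [ 0.5819 -0.0126  0.0299] ya -177.76 open 0.134 F [-4.7  0.3  6.3]
(np.float64(0.5850110562538406), np.float64(-0.0130758171363128), 0.03, 182.2) -> [-0.0002, -0.0031, -0.0006] [0.04, 0.04, -0.26]
[315.45108114 206.84316255] [315.46190734 185.43317284]
```

View pics/w16.png

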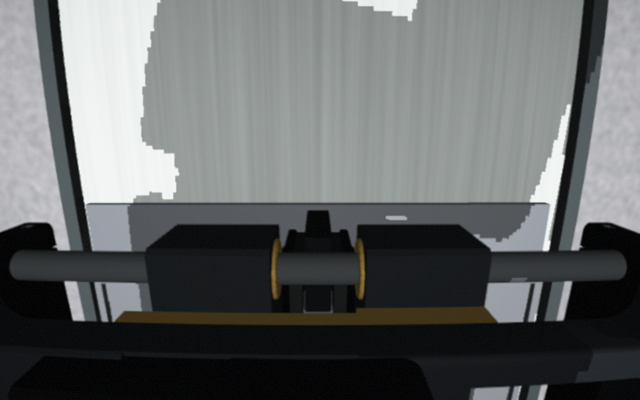

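Call:
{"fn": "play_rows", "kwargs": {
  "rows": [
    [[0, -0.001, 0, 0, 0, 0, 0.0], [0, -0.002, 0, 0, 0, 0, 0.0], [0, -0.002, 0, 0, 0, 0, 0.0]]
  ]
}}

```text
time_s: 26.3
position: [0.582, -0.0125, 0.0298]
tcp_rot: [[-0.008, -0.999, -0.039], [0.001, -0.039, 0.999], [-1.0, 0.008, 0.001]]
force: [-8.1, -0.8, 9.7]
opening: 0.134
```

Call:
{"fn": "play_rows", "kwargs": {
  "rows": [
    [[0, -0.001, 0, 0, 0, 0, 0.0], [0, -0.002, 0, 0, 0, 0, 0.0], [0, -0.002, 0, 0, 0, 0, 0.0]]
  ]
}}

```text
time_s: 26.6
position: [0.5821, -0.0125, 0.0298]
tcp_rot: [[-0.012, -0.999, -0.04], [0.001, -0.04, 0.999], [-1.0, 0.012, 0.001]]
force: [-10.9, -2.8, 12.5]
opening: 0.14
```

Call:
{"fn": "play_rows", "kwargs": {
  "rows": [
    [[0, 0.002, 0, 0, 0, 0, 0.0], [0, 0.003, 0, 0, 0, 0, 0.0], [0, 0.003, 0, 0, 0, 0, 0.0], [0, 0.003, 0, 0, 0, 0, 0.0], [0, 0.003, 0, 0, 0, 0, 0.0], [0, 0.003, 0, 0, 0, 0, 0.0], [0, 0.003, 0, 0, 0, 0, 0.0], [0, 0.003, 0, 0, 0, 0, 0.0], [0, 0.003, 0, 0, 0, 0, 0.0], [0, 0.003, 0, 0, 0, 0, 0.0], [0, 0.003, 0, 0, 0, 0, 0.0], [0, 0.003, 0, 0, 0, 0, 0.0]]
  ]
}}

```text
time_s: 27.8
position: [0.5821, -0.0125, 0.0298]
tcp_rot: [[-0.006, -0.999, -0.039], [0.001, -0.039, 0.999], [-1.0, 0.006, 0.001]]
force: [-5.6, -0.8, 7.3]
opening: 0.135
```

Call:
{"fn": "play_rows", "kwargs": {
  "rows": [
    [[0, 0, 0, 0, 0, 0, 0.0], [0, 0, 0, 0, 0, 0, 0.0], [0, 0, 0, 0, 0, 0, 0.0], [0, 0, 0, 0, 0, 0, 0.0], [0, 0, 0, 0, 0, 0, 0.0], [0, 0, 0, 0, 0, 0, 0.0], [0, 0, 0, 0, 0, 0, 0.0], [0, 0, 0, 0, 0, 0, 0.0], [0, 0, 0, 0, 0, 0, 0.0], [0, 0, 0, 0, 0, 0, 0.0], [0, 0, 0, 0, 0, 0, 0.0], [0, 0, 0, 0, 0, 0, 0.0]]
  ]
}}

```text
time_s: 29.0
position: [0.5821, -0.0126, 0.0298]
tcp_rot: [[-0.006, -0.999, -0.039], [0.001, -0.039, 0.999], [-1.0, 0.006, 0.001]]
force: [-5.9, -0.5, 7.1]
opening: 0.135
```

```bash
python3 - <<'E'
from h import *
c=snap('wrist','w17')
c=snap('side');cv2.imwrite('pics/s17.png',cv2.resize(c['pixels'][150:290,180:360,::-1],None,fx=4.2,fy=4.2,interpolation=cv2.INTER_CUBIC))
go((.44,-.018,.03,182.2))
E
```

```text
now t 29.1 [ 0.5821 -0.0126  0.0298] ya -177.75 open 0.135 F [-5.5 -0.7  7.6]
(0.44, -0.018, 0.03, 182.2) -> [0.0007, 0.1422, 0.0001] [0.05, 0.05, -0.35]
```

View pics/s17.png

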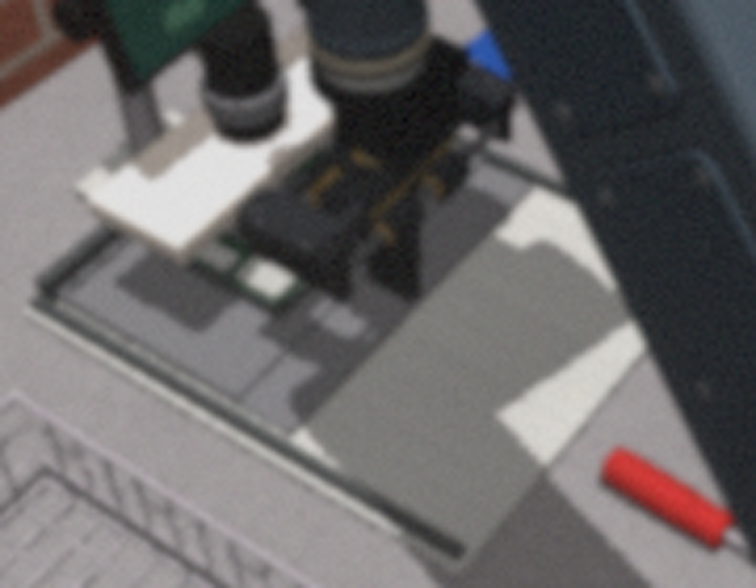

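View pics/w17.png

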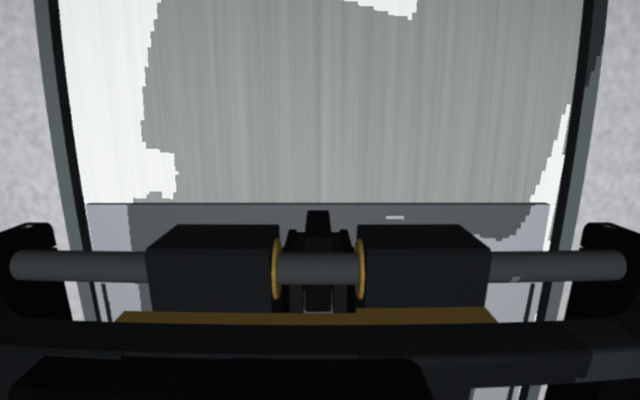

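Call:
{"fn": "play_rows", "kwargs": {
  "rows": [
    [[0, 0.005, 0, 0, 0, 0, 0.0], [0, 0.014, 0, 0, 0, 0, 0.0], [0, 0.026, 0, 0, 0, 0, 0.0], [0, 0.039, 0, 0, 0, 0, 0.0], [0, 0.052, 0, 0, 0, 0, 0.0], [0, 0.065, 0, 0, 0, 0, 0.0], [0, 0.078, 0, 0, 0, 0, 0.0], [0, 0.091, 0, 0, 0, 0, 0.0], [0, 0.104, 0, 0, 0, 0, 0.0], [0, 0.117, 0, 0, 0, 0, 0.0], [0, 0.13, 0, 0, 0, 0, 0.0], [0, 0.14, 0, 0, 0, 0, 0.0]]
  ]
}}

```text
time_s: 30.3
position: [0.4455, -0.0188, 0.0298]
tcp_rot: [[0.003, -0.999, -0.038], [-0.001, -0.038, 0.999], [-1.0, -0.003, -0.001]]
force: [2.9, 0.0, 0.4]
opening: 0.137
```

Call:
{"fn": "play_rows", "kwargs": {
  "rows": [
    [[0, 0.005, 0, 0, 0, 0, 0.0], [0, 0.006, 0, 0, 0, 0, 0.0], [0, 0.006, 0, 0, 0, 0, 0.0], [0, 0.006, 0, 0, 0, 0, 0.0]]
  ]
}}

```text
time_s: 30.7
position: [0.4394, -0.0188, 0.0298]
tcp_rot: [[0.001, -0.999, -0.039], [-0.0, -0.039, 0.999], [-1.0, -0.001, -0.0]]
force: [-0.3, -1.9, 6.6]
opening: 0.135
```

```bash
python3 - <<'E'
from h import *
c=snap('wrist','w18')
for x in(-.045,-.058): print(proj(c,[*st(x-.122,0),.012]))
c=snap('side');cv2.imwrite('pics/s18.png',cv2.resize(c['pixels'][150:290,180:360,::-1],None,fx=4.2,fy=4.2,interpolation=cv2.INTER_CUBIC))
go((.44,-.018,.03,182.2))
E
```

```text
[316.82653025 226.84138086]
[316.85398457 204.31673216]
now t 30.8 [ 0.4394 -0.0188  0.0298] ya -177.78 open 0.133 F [ 1.2 -2.2  5.4]
(0.44, -0.018, 0.03, 182.2) -> [-0.0002, -0.0006, 0.0008] [0.02, -0.02, 0.03]
```

View pics/s18.png

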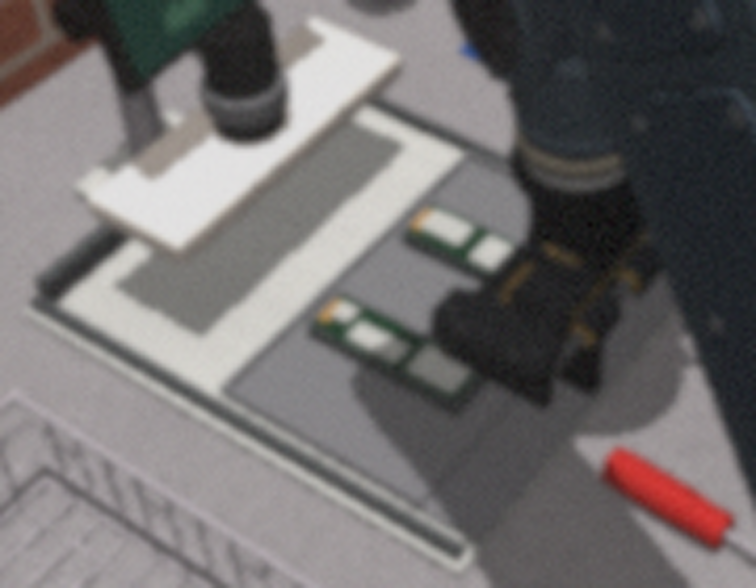

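View pics/w18.png

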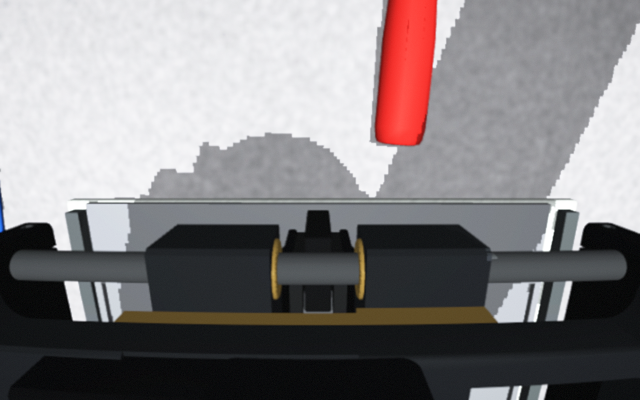

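Call:
{"fn": "play_rows", "kwargs": {
  "rows": [
    [[0, 0, 0, 0, 0, 0, 0.06], [0, 0, 0, 0, 0, 0, 0.06], [0, 0, 0, 0, 0, 0, 0.06], [0, 0, 0, 0, 0, 0, 0.06], [-0.05, 0, 0, 0, 0, 0, 0.06], [-0.1, 0, 0, 0, 0, 0, 0.06], [-0.11, -0.04, 0.03, 0, 0, 0, 0.06], [-0.11, -0.09, 0.05, 0, 0, 0, 0.06], [-0.11, -0.1, 0.058, 0, 0, 0, 0.06], [-0.11, -0.1, 0.058, 0, 0, 0, 0.06], [-0.11, -0.1, 0.058, 0, 0, 0, 0.06]]
  ]
}}

```text
time_s: 31.9
position: [0.5351, 0.0435, 0.1389]
tcp_rot: [[-0.003, -0.999, -0.04], [0.0, -0.04, 0.999], [-1.0, 0.003, 0.0]]
force: [-0.5, 0.2, 0.1]
opening: 0.69
```

```bash
python3 - <<'E'
from h import *
for n in('wrist','side','top'):
    c=snap(n,n+'19')
    for t,z in(('board1',.024),('basket',.09)):
      for d in trace(n,t):
            print(n,t,round(d['p'],2),np.round(d['at']),int(d['mask'].sum()),maskrect(c,d['mask'],z))
c=snap('side');cv2.imwrite('pics/s19.png',cv2.resize(c['pixels'][220:390,90:290,::-1],None,fx=3.5,fy=3.5,interpolation=cv2.INTER_CUBIC))
c=snap('top');cv2.imwrite('pics/t19.png',cv2.resize(c['pixels'][150:250,140:340,::-1],None,fx=4,fy=4,interpolation=cv2.INTER_CUBIC))
go((.541,.0352,.018,182.2))
E
```

```text
wrist board1 0.85 [193. 188.] 4724 [537.6, -63.9, 102.2, 39.5, 3.5]
wrist board1 0.85 [308. 193.] 5142 [532.9, 34.4, 102.5, 36.7, 2.5]
wrist basket 0.64 [579. 132.] 9769 [484.6, 208.5, 119.2, 96.3, 14.0]
side board1 0.79 [274. 232.] 528 [541.6, 36.1, 121.0, 41.6, 3.2]
side board1 0.59 [293. 211.] 433 [546.4, -64.1, 123.0, 40.0, 1.9]
side basket 0.89 [199. 342.] 2505 [522.5, 375.5, 293.9, 164.1, -7.4]
side basket 0.58 [301. 152.] 76 [637.3, -227.2, 58.6, 28.8, -17.4]
top board1 0.62 [462. 248.] 373 [375.3, -600.8, 118.9, 39.2, 31.6]
top board1 0.59 [280. 212.] 70 [498.9, 25.5, 35.2, 21.0, -0.0]
top board1 0.58 [307. 197.] 326 [547.6, -66.9, 121.2, 35.6, 2.8]
top board1 0.5 [311. 213.] 2189 [518.3, -48.4, 207.3, 202.3, -0.4]
top board1 0.26 [188. 184.] 1430 [631.5, 300.5, 260.7, 140.0, 53.0]
top basket 0.64 [195. 167.] 617 [595.2, 240.1, 192.4, 98.3, 36.2]
now t 32.45 [0.5366 0.043  0.1396] ya -177.81 open 0.688 F [ 1.2 -0.2  0.2]
(0.541, 0.0352, 0.018, 182.2) -> [0.1216, -0.0041, -0.008] [-0.01, -0.0, 0.0]
```

View pics/s19.png

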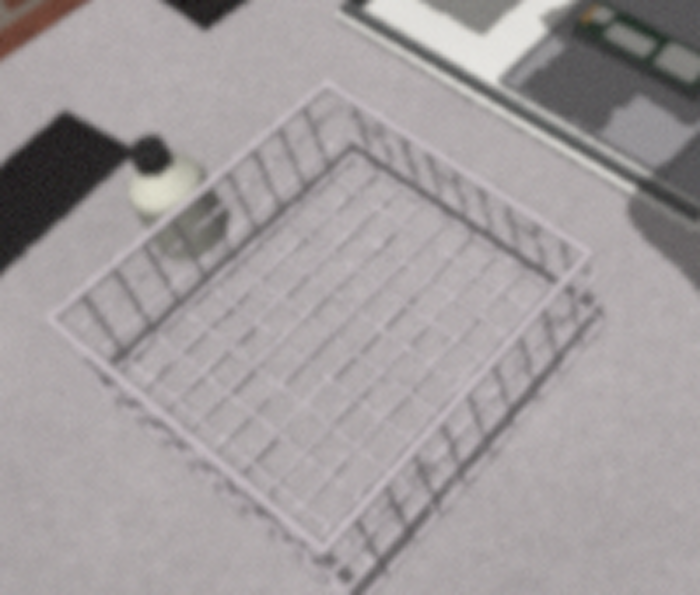

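View pics/t19.png

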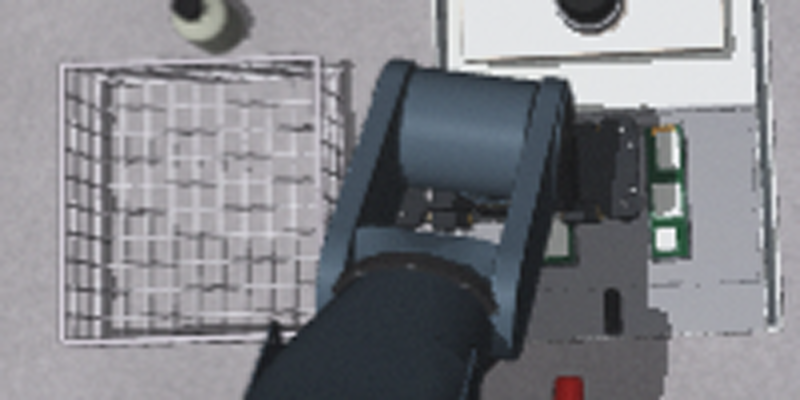

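View pics/wrist19.png

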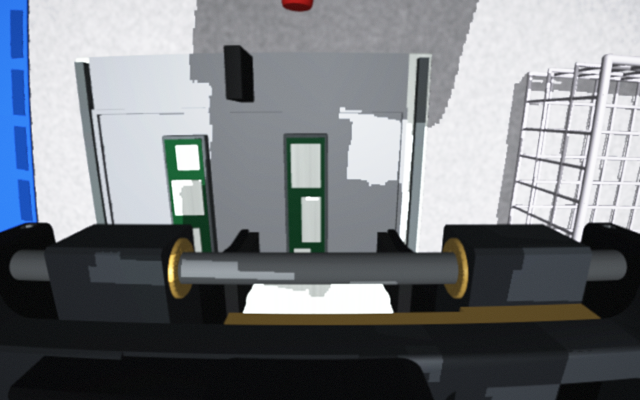

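```bash
python3 - <<'E'
from h import *
c=snap('side');P=[atz(c,(90+x/3.5-.36,220+y/3.5-.36),.09) for x,y in((328,85),(590,250),(318,552),(50,318))]
print(np.round(P,3),np.mean(P,0))
c=snap('top');P=[atz(c,(140+x/4-.37,150+y/4-.37),.09) for x,y in((60,66),(320,58),(62,343))];print(np.round(P,3),(P[1]+P[2])/2)
E
```

```text
[[0.655 0.228 0.09 ]
 [0.424 0.219 0.09 ]
 [0.418 0.436 0.09 ]
 [0.651 0.44  0.09 ]] [0.536919   0.33070325 0.09      ]
[[0.649 0.441 0.09 ]
 [0.654 0.223 0.09 ]
 [0.416 0.433 0.09 ]] [0.53487429 0.32795595 0.09      ]
```

Call:
{"fn": "play_rows", "kwargs": {
  "rows": [
    [[0.04, -0.004, -0.008, 0, 0, 0, 0.06], [0.08, -0.004, -0.008, 0, 0, 0, 0.06], [0.1, -0.004, -0.008, 0, 0, 0, 0.06], [0.115, -0.004, -0.008, 0, 0, 0, 0.06], [0.122, -0.004, -0.008, 0, 0, 0, 0.06], [0.122, -0.004, -0.008, 0, 0, 0, 0.0], [0.122, -0.004, -0.008, 0, 0, 0, 0.0], [0.122, -0.004, -0.008, 0, 0, 0, 0.0], [0.122, -0.004, -0.008, 0, 0, 0, 0.0], [0.122, -0.004, -0.008, 0, 0, 0, 0.0]]
  ]
}}

```text
time_s: 33.55
position: [0.5416, 0.0353, 0.0185]
tcp_rot: [[0.002, -0.999, -0.039], [-0.0, -0.039, 0.999], [-1.0, -0.002, -0.0]]
force: [-1.3, -0.2, 2.8]
opening: 0.403
```

Call:
{"fn": "play_rows", "kwargs": {
  "rows": [
    [[-0.01, 0, 0, 0, 0, 0, 0.0], [-0.03, 0, 0, 0, 0, 0, 0.0], [-0.06, 0, 0, 0, 0, 0, 0.0], [-0.1, 0, 0, 0, 0, 0, 0.0], [-0.15, 0, 0, 0, 0, 0, 0.0], [-0.15, 0, 0, 0, 0, 0, 0.0], [-0.15, 0, 0, 0, 0, 0, 0.0]]
  ]
}}

```text
time_s: 34.25
position: [0.5415, 0.0354, 0.1694]
tcp_rot: [[0.004, -0.999, -0.039], [-0.001, -0.039, 0.999], [-1.0, -0.004, -0.001]]
force: [0.0, -0.3, -1.4]
opening: 0.403
```

```bash
python3 - <<'E'
from h import *
go((.536,.372,.165,182.2),(.536,.372,.04,182.2))
snap('wrist','w20')
E
```

```text
now t 34.25 [0.5415 0.0354 0.1694] ya -177.79 open 0.403 F [ 0.  -0.3 -1.4]
(0.536, 0.372, 0.165, 182.2) -> [0.0042, -0.0075, 0.3366] [0.01, -0.04, 0.2]
(0.536, 0.372, 0.04, 182.2) -> [0.1292, -0.0071, 0.3367] [0.01, -0.04, 0.2]
```

Call:
{"fn": "play_rows", "kwargs": {
  "rows": [
    [[0, 0, 0.03, 0, 0, 0, 0.0], [0, -0.002, 0.08, 0, 0, 0, 0.0], [0, -0.004, 0.13, 0, 0, 0, 0.0], [0, -0.006, 0.18, 0, 0, 0, 0.0], [0, -0.008, 0.23, 0, 0, 0, 0.0], [0, -0.008, 0.28, 0, 0, 0, 0.0], [0, -0.008, 0.32, 0, 0, 0, 0.0], [0, -0.008, 0.335, 0, 0, 0, 0.0], [0, -0.008, 0.335, 0, 0, 0, 0.0], [0, -0.008, 0.335, 0, 0, 0, 0.0]]
  ]
}}

```text
time_s: 35.3
position: [0.5351, 0.3689, 0.1659]
tcp_rot: [[-0.003, -0.999, -0.039], [-0.003, -0.039, 0.999], [-1.0, 0.003, -0.002]]
force: [0.4, -0.8, -0.0]
opening: 0.406
```

```bash
python3 - <<'E'
from h import *
go((.536,.372,.04,182.2))
snap('wrist','w21');snap('side','s21')
E
```

```text
now t 35.3 [0.5351 0.3689 0.1659] ya -177.79 open 0.406 F [ 0.4 -0.8 -0. ]
(0.536, 0.372, 0.04, 182.2) -> [0.1259, -0.0014, 0.0034] [0.01, -0.14, -0.19]
```

View pics/w21.png

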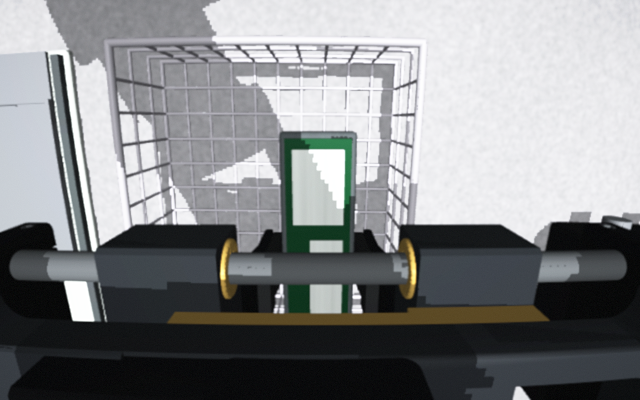

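View pics/s21.png

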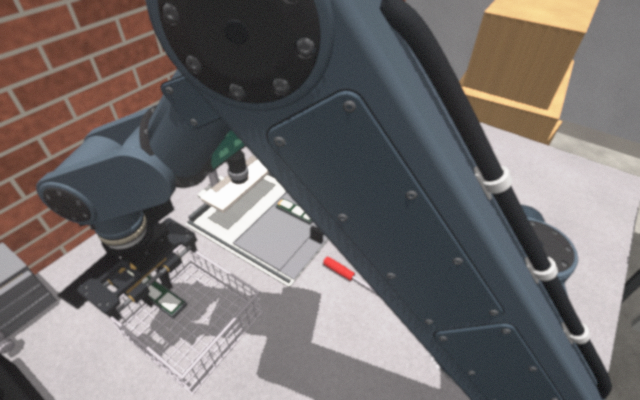

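Call:
{"fn": "play_rows", "kwargs": {
  "rows": [
    [[0.03, 0, 0, 0, 0, 0, 0.0], [0.06, 0, 0, 0, 0, 0, 0.0], [0.09, 0, 0, 0, 0, 0, 0.0], [0.11, 0, 0, 0, 0, 0, 0.0], [0.122, 0, 0, 0, 0, 0, 0.0], [0.122, 0, 0, 0, 0, 0, 0.0], [0.122, 0, 0, 0, 0, 0, 0.048], [0.122, 0, 0, 0, 0, 0, 0.048], [0.122, 0, 0, 0, 0, 0, 0.048], [0.122, 0, 0, 0, 0, 0, 0.048]]
  ]
}}

```text
time_s: 36.4
position: [0.5366, 0.3708, 0.0467]
tcp_rot: [[0.002, -0.999, -0.039], [0.001, -0.039, 0.999], [-1.0, -0.002, 0.001]]
force: [0.0, 0.0, -0.2]
opening: 0.546
```

Call:
{"fn": "play_rows", "kwargs": {
  "rows": [
    [[-0.03, 0, 0, 0, 0, 0, 0.048], [-0.08, 0, 0, 0, 0, 0, 0.048], [-0.12, 0, 0, 0, 0, 0, 0.048], [-0.12, 0.01, -0.05, 0, 0, 0, 0.06], [-0.12, 0.01, -0.1, 0, 0, 0, 0.06], [-0.12, 0.01, -0.15, 0, 0, 0, 0.06], [-0.12, 0.01, -0.2, 0, 0, 0, 0.06], [-0.12, 0.01, -0.25, 0, 0, 0, 0.06], [-0.12, 0.01, -0.3, 0, 0, 0, 0.06], [-0.12, 0.01, -0.35, 0, 0, 0, 0.06], [-0.12, 0.01, -0.4, 0, 0, 0, 0.06], [-0.12, 0.01, -0.434, 0, 0, 0, 0.06]]
  ]
}}

```text
time_s: 37.6
position: [0.5431, -0.0668, 0.1663]
tcp_rot: [[0.002, -0.999, -0.037], [-0.001, -0.037, 0.999], [-1.0, -0.002, -0.001]]
force: [0.2, 0.6, 0.6]
opening: 0.691
```

```bash
python3 - <<'E'
from h import *
for n in('wrist','side','top'):
    c=snap(n,n+'22')
    for d in trace(n,'board1'):
            print(n,round(d['p'],2),np.round(d['at']),int(d['mask'].sum()),maskrect(c,d['mask'],.024),maskrect(c,d['mask'],.016))
go((.545,-.0655,.0185,182.2))
E
```

```text
wrist 0.9 [318. 191.] 4897 [545.4, -65.9, 118.8, 36.8, 3.0] [547.2, -65.8, 121.9, 37.8, 3.0]
side 0.69 [293. 210.] 499 [548.3, -64.9, 129.3, 46.7, 2.8] [553.1, -70.7, 130.6, 47.2, 2.8]
side 0.6 [176. 334.] 919 [531.5, 371.4, 122.7, 37.3, 2.3] [536.2, 369.9, 123.9, 37.6, 2.3]
top 0.75 [462. 241.] 465 [381.1, -601.6, 125.9, 49.6, 34.0] [381.1, -604.3, 126.6, 49.9, 34.0]
top 0.59 [182. 203.] 373 [536.9, 364.8, 115.0, 39.7, 4.0] [537.7, 367.4, 115.6, 39.9, 4.0]
top 0.55 [304. 207.] 32 [514.0, -58.5, 24.6, 14.0, -0.3] [514.8, -58.2, 24.7, 14.1, -0.3]
now t 37.9 [ 0.5424 -0.0625  0.1657] ya -177.75 open 0.689 F [ 0.2  0.6 -0.6]
(0.545, -0.0655, 0.0185, 182.2) -> [0.1472, -0.0026, -0.0032] [0.05, 0.03, -0.02]
```

View pics/wrist22.png

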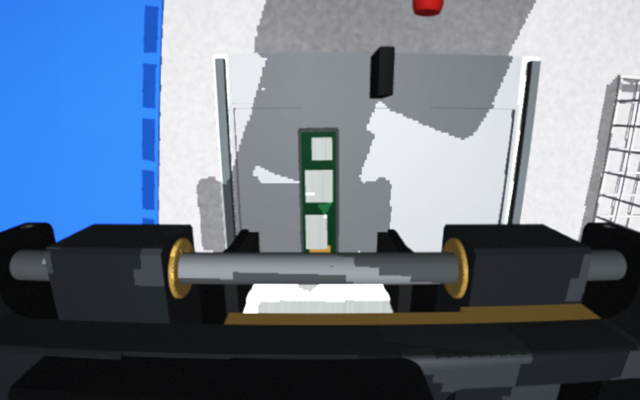

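View pics/top22.png

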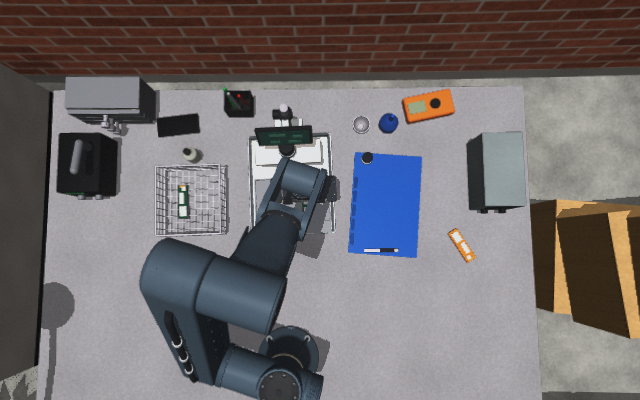

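Call:
{"fn": "play_rows", "kwargs": {
  "rows": [
    [[0.04, -0.003, -0.003, 0, 0, 0, 0.06], [0.08, -0.003, -0.003, 0, 0, 0, 0.06], [0.115, -0.003, -0.003, 0, 0, 0, 0.06], [0.135, -0.003, -0.003, 0, 0, 0, 0.06], [0.147, -0.003, -0.003, 0, 0, 0, 0.06], [0.147, -0.003, -0.003, 0, 0, 0, 0.0], [0.147, -0.003, -0.003, 0, 0, 0, 0.0], [0.147, -0.003, -0.003, 0, 0, 0, 0.0], [0.147, -0.003, -0.003, 0, 0, 0, 0.0], [0.147, -0.003, -0.003, 0, 0, 0, 0.0]]
  ]
}}

```text
time_s: 38.9
position: [0.5467, -0.0666, 0.0198]
tcp_rot: [[0.002, -0.999, -0.038], [-0.001, -0.038, 0.999], [-1.0, -0.002, -0.001]]
force: [-0.4, 2.6, 4.8]
opening: 0.408
```

Call:
{"fn": "play_rows", "kwargs": {
  "rows": [
    [[-0.01, 0, 0, 0, 0, 0, 0.0], [-0.03, 0, 0, 0, 0, 0, 0.0], [-0.06, 0, 0, 0, 0, 0, 0.0], [-0.1, 0, 0, 0, 0, 0, 0.0], [-0.15, 0, 0, 0, 0, 0, 0.0], [-0.15, 0, 0, 0, 0, 0, 0.0], [-0.15, 0, 0, 0, 0, 0, 0.0]]
  ]
}}

```text
time_s: 39.6
position: [0.5465, -0.0668, 0.1706]
tcp_rot: [[0.004, -0.999, -0.038], [-0.001, -0.038, 0.999], [-1.0, -0.004, -0.002]]
force: [-0.5, 0.6, -0.1]
opening: 0.402
```

```bash
python3 - <<'E'
from h import *
go((.536,.285,.165,182.2))
E
```

```text
now t 39.6 [ 0.5465 -0.0668  0.1706] ya -177.8 open 0.402 F [-0.5  0.6 -0.1]
(0.536, 0.285, 0.165, 182.2) -> [0.0051, -0.003, 0.352] [0.0, -0.09, 0.21]
```

Call:
{"fn": "play_rows", "kwargs": {
  "rows": [
    [[0, 0, 0.03, 0, 0, 0, 0.0], [0, 0, 0.08, 0, 0, 0, 0.0], [0, -0.001, 0.13, 0, 0, 0, 0.0], [0, -0.003, 0.18, 0, 0, 0, 0.0], [0, -0.003, 0.23, 0, 0, 0, 0.0], [0, -0.003, 0.28, 0, 0, 0, 0.0], [0, -0.003, 0.33, 0, 0, 0, 0.0], [0, -0.003, 0.352, 0, 0, 0, 0.0], [0, -0.003, 0.352, 0, 0, 0, 0.0], [0, -0.003, 0.352, 0, 0, 0, 0.0]]
  ]
}}

```text
time_s: 40.6
position: [0.5339, 0.2849, 0.1668]
tcp_rot: [[-0.004, -0.999, -0.04], [-0.002, -0.04, 0.999], [-1.0, 0.004, -0.002]]
force: [0.1, -0.1, -0.0]
opening: 0.403
```

```bash
python3 - <<'E'
from h import *
go((.536,.285,.047,182.2))
snap('wrist','w23')
E
```

```text
now t 40.6 [0.5339 0.2849 0.1668] ya -177.72 open 0.403 F [ 0.1 -0.1 -0. ]
(0.536, 0.285, 0.047, 182.2) -> [0.1198, -0.0026, 0.0002] [0.09, -0.1, -0.21]
```

View pics/w23.png

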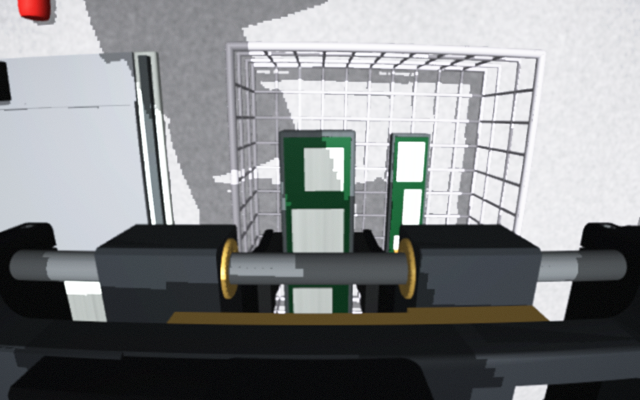

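Call:
{"fn": "play_rows", "kwargs": {
  "rows": [
    [[0.03, 0, 0.006, 0, 0, 0, 0.0], [0.06, 0, 0.006, 0, 0, 0, 0.0], [0.09, 0, 0.006, 0, 0, 0, 0.0], [0.11, 0, 0.006, 0, 0, 0, 0.0], [0.12, 0, 0.006, 0, 0, 0, 0.0], [0.12, 0, 0.006, 0, 0, 0, 0.0], [0.12, 0, 0.006, 0, 0, 0, 0.048], [0.12, 0, 0.006, 0, 0, 0, 0.048], [0.12, 0, 0.006, 0, 0, 0, 0.048], [0.12, 0, 0.006, 0, 0, 0, 0.048]]
  ]
}}

```text
time_s: 41.65
position: [0.5356, 0.2916, 0.0496]
tcp_rot: [[0.002, -0.999, -0.039], [0.001, -0.039, 0.999], [-1.0, -0.002, 0.0]]
force: [0.1, -0.4, 0.1]
opening: 0.545
```

Call:
{"fn": "play_rows", "kwargs": {
  "rows": [
    [[-0.03, 0, 0, 0, 0, 0, 0.048], [-0.08, 0, 0, 0, 0, 0, 0.048], [-0.12, 0.02, 0, 0, 0, 0, 0.048], [-0.12, 0.05, -0.05, 0, 0, 0, 0.06], [-0.12, 0.08, -0.1, 0, 0, 0, 0.06], [-0.12, 0.09, -0.15, 0, 0, 0, 0.06], [-0.12, 0.09, -0.2, 0, 0, 0, 0.06], [-0.12, 0.09, -0.25, 0, 0, 0, 0.06], [-0.12, 0.09, -0.3, 0, 0, 0, 0.06], [-0.12, 0.09, -0.31, 0, 0, 0, 0.06], [-0.12, 0.09, -0.31, 0, 0, 0, 0.06], [-0.12, 0.09, -0.31, 0, 0, 0, 0.06]]
  ]
}}

```text
time_s: 42.85
position: [0.457, -0.0221, 0.1689]
tcp_rot: [[0.0, -0.999, -0.037], [0.0, -0.037, 0.999], [-1.0, -0.0, 0.0]]
force: [-0.3, -0.1, -1.0]
opening: 0.692
```

```bash
python3 - <<'E'
from h import *
for n in('wrist','side','top'):
    c=snap(n,n+'24')
    for d in trace(n,'board1'):
            print(n,round(d['p'],2),np.round(d['at']),int(d['mask'].sum()),maskrect(c,d['mask'],.016))
    if n=='wrist': print(proj(c,[*st(-.058-.122,0),.012]))
go((.438,-.0188,.03,182.2))
E
```

```text
wrist 0.49 [611. 222.] 168 [477.5, 277.1, 22.9, 6.7, 88.4]
[321.25220477 149.03976862]
side 0.75 [173. 333.] 984 [536.3, 369.5, 126.6, 41.4, 1.2]
side 0.73 [203. 307.] 790 [535.9, 291.9, 122.7, 40.2, 1.1]
top 0.85 [181. 202.] 410 [536.1, 367.6, 118.0, 42.2, 1.2]
top 0.68 [463. 245.] 408 [376.4, -602.8, 120.6, 41.4, 31.6]
top 0.63 [207. 203.] 368 [535.4, 287.7, 119.1, 37.9, 3.4]
now t 43.15 [ 0.4569 -0.0207  0.1686] ya -177.67 open 0.693 F [ 0.5  0.2 -0.3]
(0.438, -0.0188, 0.03, 182.2) -> [0.1386, 0.0188, 0.0027] [0.13, 0.01, -0.01]
```

View pics/wrist24.png

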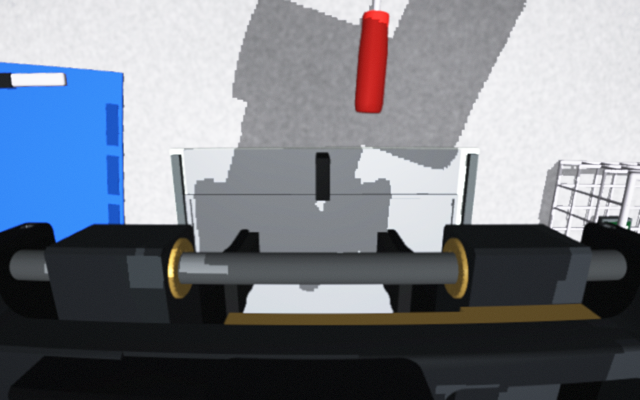

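View pics/side24.png

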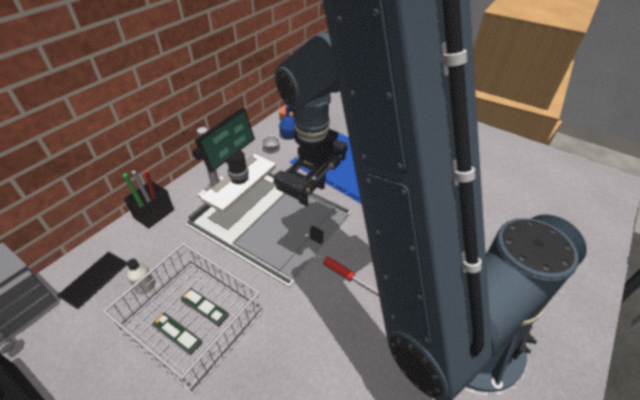

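Both boards lie in the basket; the tray is empty and out at about -0.058. Now grip the fin and push in.

Call:
{"fn": "play_rows", "kwargs": {
  "rows": [
    [[0.03, 0.019, 0.002, 0, 0, 0, 0.05], [0.07, 0.019, 0.002, 0, 0, 0, 0.05], [0.11, 0.019, 0.002, 0, 0, 0, 0.05], [0.13, 0.019, 0.002, 0, 0, 0, 0.05], [0.138, 0.019, 0.002, 0, 0, 0, 0.05], [0.138, 0.019, 0.002, 0, 0, 0, 0.05], [0.138, 0.019, 0.002, 0, 0, 0, 0.0], [0.138, 0.019, 0.002, 0, 0, 0, 0.0], [0.138, 0.019, 0.002, 0, 0, 0, 0.0], [0.138, 0.019, 0.002, 0, 0, 0, 0.0], [0.138, 0.019, 0.002, 0, 0, 0, 0.0]]
  ]
}}

```text
time_s: 44.25
position: [0.4383, -0.0207, 0.031]
tcp_rot: [[0.001, -0.999, -0.038], [-0.0, -0.038, 0.999], [-1.0, -0.001, -0.0]]
force: [0.4, 0.2, -0.4]
opening: 0.203
```

Call:
{"fn": "play_rows", "kwargs": {
  "rows": [
    [[0, -0.005, 0, 0, 0, 0, 0.0], [0, -0.014, 0, 0, 0, 0, 0.0], [0, -0.026, 0, 0, 0, 0, 0.0], [0, -0.038, 0, 0, 0, 0, 0.0], [0, -0.05, 0, 0, 0, 0, 0.0], [0, -0.062, 0, 0, 0, 0, 0.0], [0, -0.074, 0, 0, 0, 0, 0.0], [0, -0.086, 0, 0, 0, 0, 0.0], [0, -0.098, 0, 0, 0, 0, 0.0], [0, -0.11, 0, 0, 0, 0, 0.0], [0, -0.12, 0, 0, 0, 0, 0.0], [0, -0.125, 0, 0, 0, 0, 0.0]]
  ]
}}

```text
time_s: 45.45
position: [0.5624, -0.0156, 0.0308]
tcp_rot: [[-0.003, -0.999, -0.039], [0.0, -0.039, 0.999], [-1.0, 0.003, 0.0]]
force: [-5.0, -0.9, 8.4]
opening: 0.133
```

```bash
python3 - <<'E'
from h import *
c=snap('wrist','w25')
go((.5825,-.0125,.03,182.2))
print(proj(c,[*st(.086-.122,0),.012]),proj(c,[*st(.066-.122,0),.012]))
E
```

```text
now t 45.5 [ 0.5631 -0.0156  0.0308] ya -177.77 open 0.133 F [-2.4 -0.   4.8]
(0.5825, -0.0125, 0.03, 182.2) -> [0.0008, -0.0195, 0.0024] [0.03, 0.01, -0.08]
[319.43031194 239.87048769] [319.5518302 205.7676228]
```

View pics/w25.png

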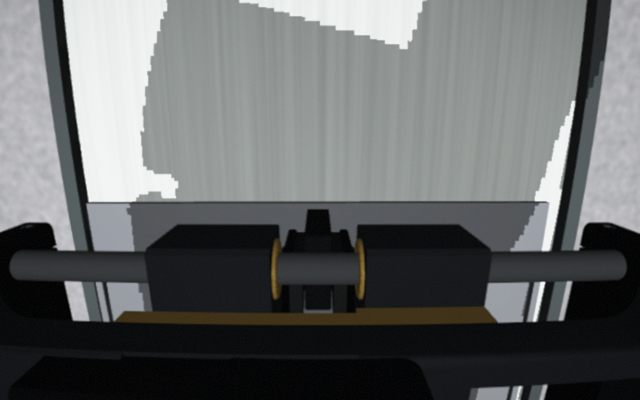

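Call:
{"fn": "play_rows", "kwargs": {
  "rows": [
    [[0, -0.005, 0.001, 0, 0, 0, 0.0], [0, -0.01, 0.001, 0, 0, 0, 0.0], [0, -0.014, 0.002, 0, 0, 0, 0.0], [0, -0.017, 0.002, 0, 0, 0, 0.0], [0, -0.019, 0.002, 0, 0, 0, 0.0], [0, -0.02, 0.002, 0, 0, 0, 0.0], [0, -0.021, 0.002, 0, 0, 0, 0.0], [0, -0.022, 0.002, 0, 0, 0, 0.0], [0, -0.022, 0.002, 0, 0, 0, 0.0]]
  ]
}}

```text
time_s: 46.4
position: [0.5825, -0.0127, 0.0308]
tcp_rot: [[-0.005, -0.999, -0.039], [0.001, -0.039, 0.999], [-1.0, 0.005, 0.001]]
force: [-6.0, -0.1, 7.5]
opening: 0.131
```

Call:
{"fn": "play_rows", "kwargs": {
  "rows": [
    [[0, -0.001, 0, 0, 0, 0, 0.0], [0, -0.002, 0, 0, 0, 0, 0.0], [0, -0.002, 0, 0, 0, 0, 0.0]]
  ]
}}

```text
time_s: 46.7
position: [0.5825, -0.0126, 0.0308]
tcp_rot: [[-0.009, -0.999, -0.039], [0.001, -0.039, 0.999], [-1.0, 0.009, 0.001]]
force: [-9.4, -1.8, 10.4]
opening: 0.132
```

```bash
python3 - <<'E'
from h import *
c=snap('wrist','w26')
go((.5825,-.0125,.03,182.2))
print(proj(c,[*st(.086-.122,0),.012]),proj(c,[*st(.076-.122,0),.012]))
E
```

```text
now t 46.75 [ 0.5825 -0.0126  0.0308] ya -177.75 open 0.136 F [-9.5 -1.3 10.9]
(0.5825, -0.0125, 0.03, 182.2) -> [0.0008, 0.0, 0.0001] [0.05, 0.06, -0.51]
[315.59730241 205.43390093] [315.61289198 187.68527775]
```

View pics/w26.png

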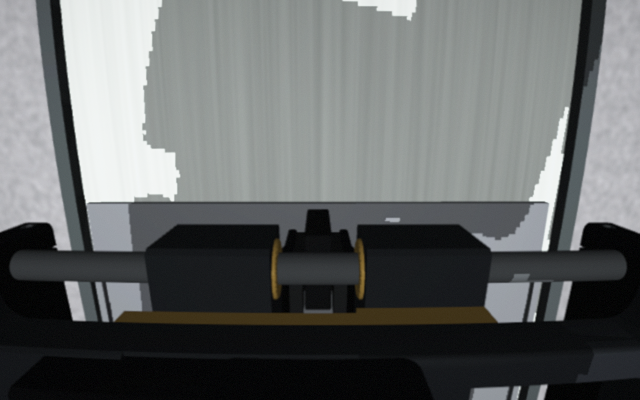

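Call:
{"fn": "play_rows", "kwargs": {
  "rows": [
    [[0, 0.003, 0, 0, 0, 0, 0.0], [0, 0.003, 0, 0, 0, 0, 0.0], [0, 0.003, 0, 0, 0, 0, 0.04], [0, 0.003, 0, 0, 0, 0, 0.05], [0, 0.003, 0, 0, 0, 0, 0.05], [0, 0.003, 0, 0, 0, 0, 0.05], [-0.02, 0.003, 0, 0, 0, 0, 0.05], [-0.05, 0.003, 0, 0, 0, 0, 0.05], [-0.08, 0.02, 0, 0, 0, 0, 0.05], [-0.11, 0.07, 0, 0, 0, 0, 0.05], [-0.14, 0.12, 0, 0, 0, 0, 0.05], [-0.15, 0.14, 0, 0, 0, 0, 0.05]]
  ]
}}

```text
time_s: 47.95
position: [0.4449, -0.0181, 0.1816]
tcp_rot: [[-0.0, -0.999, -0.039], [-0.0, -0.039, 0.999], [-1.0, 0.0, -0.0]]
force: [1.1, -0.1, 0.3]
opening: 0.573
```

Call:
{"fn": "play_rows", "kwargs": {
  "rows": [
    [[0, 0, -0.05, 0, 0, 0, 0.05], [0, 0, -0.1, 0, 0, 0, 0.05], [-0.03, 0, -0.15, 0, 0, 0, 0.05], [-0.05, 0, -0.2, 0, 0, 0, 0.05], [-0.05, 0, -0.25, 0, 0, 0, 0.05], [-0.05, 0, -0.3, 0, 0, 0, 0.05], [-0.05, 0, -0.3, 0, 0, 0, 0.05], [-0.05, 0, -0.3, 0, 0, 0, 0.05]]
  ]
}}

```text
time_s: 48.75
position: [0.4584, -0.3201, 0.2302]
tcp_rot: [[0.0, -0.999, -0.035], [-0.0, -0.035, 0.999], [-1.0, -0.0, -0.0]]
force: [0.5, 1.1, -0.5]
opening: 0.573
```

```bash
python3 - <<'E'
from h import *
for n in('side','top'):
    c=snap(n,n+'27')
    for t,z in(('board1',.016),('tray',.012),('tweezers',.005),('flux_jar',.04),('cleaner',.1)):
      for d in trace(n,t):
            print(n,t,round(d['p'],2),np.round(d['at']),int(d['mask'].sum()),maskrect(c,d['mask'],z))
    print(proj(c,[*st(.086-.122,.132),.012]),proj(c,[*st(.086-.122,-.132),.012]),proj(c,[*st(.074-.122,.132),.012]))
    cv2.imwrite('pics/%s27z.png'%n,cv2.resize(c['pixels'][130:300,160:340,::-1],None,fx=3.5,fy=3.5,interpolation=cv2.INTER_CUBIC))
go((.5825,-.0125,.03,182.2))
E
```

```text
side board1 0.67 [175. 335.] 918 [535.5, 370.6, 121.3, 39.1, 2.1]
side board1 0.61 [204. 306.] 829 [535.8, 292.7, 125.6, 41.5, 2.8]
side tray 0.89 [254. 216.] 3932 [665.8, -11.2, 269.4, 204.5, -88.3]
side tweezers 0.72 [202. 305.] 832 [541.4, 288.3, 125.4, 39.9, 3.7]
side cleaner 0.7 [140. 277.] 638 [658.7, 347.9, 108.0, 43.9, -20.0]
[248.36600984 252.9430706 ] [306.38793517 193.9453405 ] [251.9240127 255.0379197]
top board1 0.88 [464. 245.] 382 [378.2, -602.8, 117.6, 39.7, 31.8]
top board1 0.61 [182. 203.] 405 [536.1, 369.1, 119.3, 44.0, 4.5]
top board1 0.59 [206. 201.] 344 [535.4, 287.2, 118.4, 37.2, 4.2]
top tray 0.79 [296. 176.] 2406 [659.4, -9.7, 272.1, 201.5, -86.4]
top tray 0.45 [194. 155.] 170 [701.8, 343.6, 63.0, 39.9, 62.9]
top tweezers 0.54 [182. 200.] 327 [537.2, 369.7, 113.3, 37.3, 4.9]
top flux_jar 0.19 [207. 202.] 346 [533.0, 281.3, 116.9, 36.8, 3.4]
top cleaner 0.67 [192. 152.] 188 [684.5, 314.1, 61.7, 40.8, 52.8]
[254.17441833 194.56590074] [328.70285433 191.10431437] [254.28450417 197.9331352 ]
now t 49.35 [ 0.4586 -0.3177  0.2306] ya -177.76 open 0.583 F [-0.7  0.5  0.2]
(0.5825, -0.0125, 0.03, 182.2) -> [0.2006, -0.1357, 0.3001] [0.04, -0.0, 0.0]
```

View pics/side27.png

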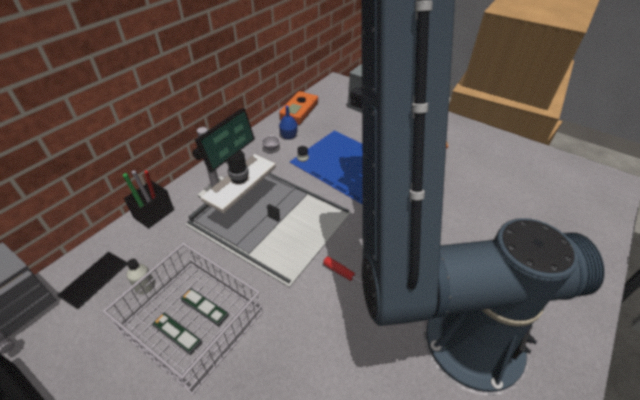

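View pics/side27z.png

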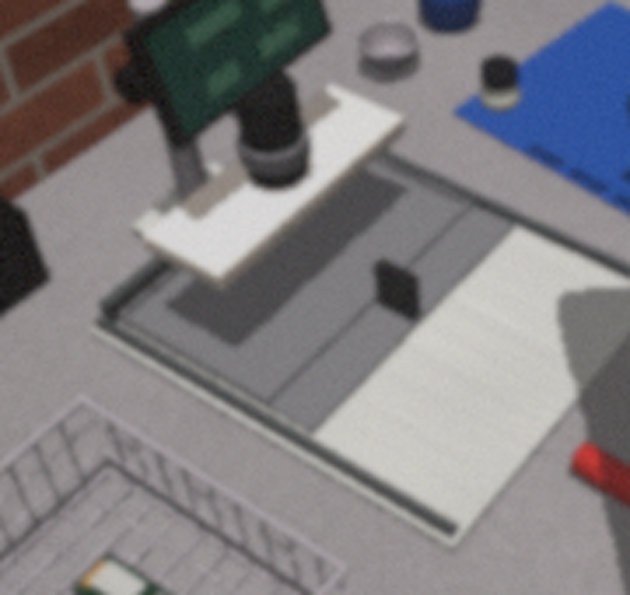

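View pics/top27.png

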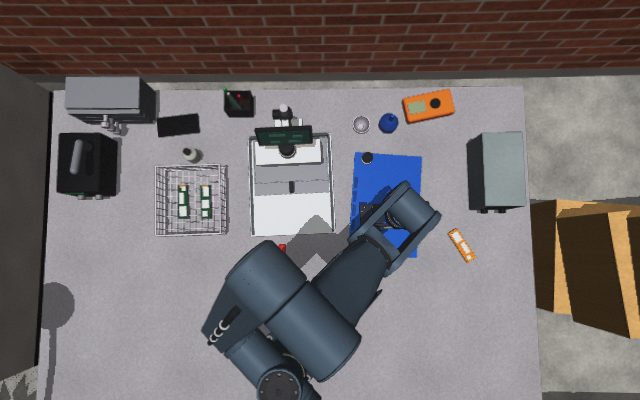

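```bash
python3 - <<'E'
from rig import *
print(hand_in())
E
```

```text
the job is handed in; nothing more can be done
None
```

I completed the job and handed it in at about 49 s of the 208 s allowed. No verdict was reported, so the results below rest on my own checks.

- **Boards found:** There were two boards on the mat. I ignored the orange look-alike.
- **First pull-out:** The grip slipped on the fin, leaving the tray at about x = −0.050 m in the stand frame. I regripped and pulled it to about −0.058 m.
- **Record picture:** I laid both boards flat, side by side, and pushed the tray in until it met resistance at the back stop. It stayed there for more than 2 s.
- **Unloading:** I pulled the tray out to about −0.058 m again, put both boards in the basket, and pushed the empty tray back to the stop.

**Last checks**
- **Boards:** Both lie flat in the basket, at about (0.536, 0.37) and (0.535, 0.29). The basket's centre is at (0.536, 0.33).
- **Tray:** It reads between 0.081 and 0.087 m, against the 0.074 m needed. The top and side cameras disagree by about 6 mm. Both pushes ended at the same tool position (x = 0.582 m) with rising force, which fits the back stop.
- **Microscope and bystanders:** I saw no sign of contact with the microscope; the tool never felt more than about 17 N in all, while pushing the tray. The jar and bottle look unmoved. In the last top view the arm hid the tweezers. They were visible and in place in an earlier view, and the arm stayed well above the mat afterwards.
- **Network reports:** In the final pictures the networks labelled the basket boards "tweezers" and, at low confidence, "flux jar". I discounted both after looking at the pictures.

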